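# Ready the flatbed case printer: head up, jig boards in, head lever to the mark

## Task

Get the flatbed printer ready: first click its head lever all the way back to notch 0 (the one nearest the robot), so that the head is up. Then load every jig board lying on the counter, one to a bay: angle its tongue in under the lip of the groove, then lower the board until it lies flat on the bed, locked behind the stop ridge; when all are in, click the head lever one notch at a time away from the robot, letting it rest about a second in every notch, until it stands at notch 5, the one with the long mark, and never let it go past that. Leave the cleaner bottle, tape roll and carton where they are.

Things in the scene. Friction and masses are not known exactly. Their poses are not given: they have to be found in the camera images.
- bed: fixed flatbed printer bed, grey, 157 (x) x 320 (y) mm, surface 30 mm above the counter; origin at counter level, x away from the robot. Beyond its far side a low rail (22 mm high, x = 95 to 125 mm). At the +y end a print-head housing 110 mm high, from y = 195 mm; at the -y end the lever's console, 60 mm high, y = -219 to -169 mm
- groove (a point): foot of the groove's back wall, mid-width, at bed surface height (axes as the bed's). The groove is in an aluminium rail on the robot's side of the bed and opens towards +x: its lip reaches 12 mm out from the back wall, the lip's underside 8 mm and its top 13 mm above the bed
- ridge (a point): foot of the stop ridge's inner face, mid-width, at bed surface height, 119 mm from the groove's back wall; 6 mm high, 6 mm thick. A flat board has 3 mm of play between back wall and ridge and cannot be slid in flat: with its far end raised 5 to 15 degrees the tongue goes under the lip while the board clears the ridge
- bay0 (a point): seat 1 of four side by side on the printer's bed (78 mm apart along the bed's y): the point where a loaded board's origin lies, on the bed's surface 30 mm above the counter; x, y, z as the bed's. A low fence 8 mm wide and 5 mm high on either side leaves a bay 70 mm wide
- bay1 (a point): seat 2 of four side by side on the printer's bed (78 mm apart along the bed's y): the point where a loaded board's origin lies, on the bed's surface 30 mm above the counter; x, y, z as the bed's. A low fence 8 mm wide and 5 mm high on either side leaves a bay 70 mm wide
- bay2 (a point): seat 3 of four side by side on the printer's bed (78 mm apart along the bed's y): the point where a loaded board's origin lies, on the bed's surface 30 mm above the counter; x, y, z as the bed's. A low fence 8 mm wide and 5 mm high on either side leaves a bay 70 mm wide
- bay3 (a point): seat 4 of four side by side on the printer's bed (78 mm apart along the bed's y): the point where a loaded board's origin lies, on the bed's surface 30 mm above the counter; x, y, z as the bed's. A low fence 8 mm wide and 5 mm high on either side leaves a bay 70 mm wide
- board_a: white jig board, one of up to four alike (None if absent). Plate 100 (x) x 60 (y) x 10 mm thick; a tongue 56 wide, 4 mm thick, flush with the underside, sticks 16 mm out of its -x end (tip 66 mm from the origin). On its middle a raised grey former to hold it by, 60 (x) x 36 (y) mm, top 34 mm above the underside. Origin: centre of the plate's underside; z up. 0.1 to 0.2 kg. Starts flat on the counter
- board_b: white jig board, one of up to four alike (None if absent). Plate 100 (x) x 60 (y) x 10 mm thick; a tongue 56 wide, 4 mm thick, flush with the underside, sticks 16 mm out of its -x end (tip 66 mm from the origin). On its middle a raised grey former to hold it by, 60 (x) x 36 (y) mm, top 34 mm above the underside. Origin: centre of the plate's underside; z up. 0.1 to 0.2 kg. Starts flat on the counter
- board_c: white jig board, one of up to four alike (None if absent). Plate 100 (x) x 60 (y) x 10 mm thick; a tongue 56 wide, 4 mm thick, flush with the underside, sticks 16 mm out of its -x end (tip 66 mm from the origin). On its middle a raised grey former to hold it by, 60 (x) x 36 (y) mm, top 34 mm above the underside. Origin: centre of the plate's underside; z up. 0.1 to 0.2 kg. Starts flat on the counter
- board_d: white jig board, one of up to four alike (None if absent). Plate 100 (x) x 60 (y) x 10 mm thick; a tongue 56 wide, 4 mm thick, flush with the underside, sticks 16 mm out of its -x end (tip 66 mm from the origin). On its middle a raised grey former to hold it by, 60 (x) x 36 (y) mm, top 34 mm above the underside. Origin: centre of the plate's underside; z up. 0.1 to 0.2 kg. Starts flat on the counter
- lever (a joint): head lever's angle (rad): 0 at notch 0, leaning 0.7 rad to the robot; grows as it swings away from the robot (bed's +x), upright at 0.7. Notch n is at 0.2 n (0 to 7); notch 5 = 1.0 has the long white mark on the console. Springs into the nearest notch when let go: 5 to 8 N at the tip moves it on, it snaps over past half way (0.1 rad). Starts in notch 2, 3 or 4
- lever_tip (a point): centre of the lever's thumb paddle, a grey plate 10 mm thick (along the swing), 26 mm wide (bed's y) and 26 mm long along the lever; 72 mm from the pivot. Below it a steel stem 8 x 12 mm. Can be pushed from the robot's side or pinched
- lever_pivot (a point): the lever's hinge point, axis along the bed's y, 40 mm above the counter, 194 mm to the -y side of the bed's origin; orientation as the bed's. White marks on the console's top, on the side next to the bed, lie straight below the paddle's centre at each notch; the long one (12 mm, the others 4 mm) is notch 5
- cleaner: bystander: cleaner bottle, 48 mm across and 130 mm tall, origin at its foot
- tape: bystander: tape roll lying flat, 90 mm across and 25 mm high, origin at its underside
- carton: bystander: flat carton 90 x 170 x 30 mm high, origin at its underside

How it is judged:
On the way, in this order (a step that is already met when the one before it is completed fails the run):
1. the lever rests in notch 0 (value of joint lever between -0.06 and 0.06 rad), for 0.3 s.
2. every board lies locked flat in a bay (((x of board_a in the frame of bay0 between -0.004 and 0.004 m and y of board_a in the frame of bay0 between -0.009 and 0.009 m and z of board_a in the frame of bay0 between -0.003 and 0.003 m) or (x of board_a in the frame of bay1 between -0.004 and 0.004 m and y of board_a in the frame of bay1 between -0.009 and 0.009 m and z of board_a in the frame of bay1 between -0.003 and 0.003 m) or (x of board_a in the frame of bay2 between -0.004 and 0.004 m and y of board_a in the frame of bay2 between -0.009 and 0.009 m and z of board_a in the frame of bay2 between -0.003 and 0.003 m) or (x of board_a in the frame of bay3 between -0.004 and 0.004 m and y of board_a in the frame of bay3 between -0.009 and 0.009 m and z of board_a in the frame of bay3 between -0.003 and 0.003 m)) and angle between each of board_a, board_b, board_c, board_d's own z axis and vertical below 0.03 rad and angle between the x axis of each of board_a, board_b, board_c, board_d and the x axis of bed, either way round below 0.15 rad and linear speed of each of board_a, board_b, board_c, board_d below 0.02 m/s and ((x of board_b in the frame of bay0 between -0.004 and 0.004 m and y of board_b in the frame of bay0 between -0.009 and 0.009 m and z of board_b in the frame of bay0 between -0.003 and 0.003 m) or (x of board_b in the frame of bay1 between -0.004 and 0.004 m and y of board_b in the frame of bay1 between -0.009 and 0.009 m and z of board_b in the frame of bay1 between -0.003 and 0.003 m) or (x of board_b in the frame of bay2 between -0.004 and 0.004 m and y of board_b in the frame of bay2 between -0.009 and 0.009 m and z of board_b in the frame of bay2 between -0.003 and 0.003 m) or (x of board_b in the frame of bay3 between -0.004 and 0.004 m and y of board_b in the frame of bay3 between -0.009 and 0.009 m and z of board_b in the frame of bay3 between -0.003 and 0.003 m)) and ((x of board_c in the frame of bay0 between -0.004 and 0.004 m and y of board_c in the frame of bay0 between -0.009 and 0.009 m and z of board_c in the frame of bay0 between -0.003 and 0.003 m) or (x of board_c in the frame of bay1 between -0.004 and 0.004 m and y of board_c in the frame of bay1 between -0.009 and 0.009 m and z of board_c in the frame of bay1 between -0.003 and 0.003 m) or (x of board_c in the frame of bay2 between -0.004 and 0.004 m and y of board_c in the frame of bay2 between -0.009 and 0.009 m and z of board_c in the frame of bay2 between -0.003 and 0.003 m) or (x of board_c in the frame of bay3 between -0.004 and 0.004 m and y of board_c in the frame of bay3 between -0.009 and 0.009 m and z of board_c in the frame of bay3 between -0.003 and 0.003 m)) and ((x of board_d in the frame of bay0 between -0.004 and 0.004 m and y of board_d in the frame of bay0 between -0.009 and 0.009 m and z of board_d in the frame of bay0 between -0.003 and 0.003 m) or (x of board_d in the frame of bay1 between -0.004 and 0.004 m and y of board_d in the frame of bay1 between -0.009 and 0.009 m and z of board_d in the frame of bay1 between -0.003 and 0.003 m) or (x of board_d in the frame of bay2 between -0.004 and 0.004 m and y of board_d in the frame of bay2 between -0.009 and 0.009 m and z of board_d in the frame of bay2 between -0.003 and 0.003 m) or (x of board_d in the frame of bay3 between -0.004 and 0.004 m and y of board_d in the frame of bay3 between -0.009 and 0.009 m and z of board_d in the frame of bay3 between -0.003 and 0.003 m))), for 0.2 s.
3. the lever rests in notch 1 (value of joint lever between 0.14 and 0.26 rad), for 0.4 s.
4. the lever rests in notch 2 (value of joint lever between 0.34 and 0.46 rad), for 0.4 s.
5. the lever rests in notch 3 (value of joint lever between 0.54 and 0.66 rad), for 0.4 s.
6. the lever rests in notch 4 (value of joint lever between 0.74 and 0.86 rad), for 0.4 s.
7. the lever rests in notch 5 (value of joint lever between 0.94 and 1.06 rad), for 0.4 s.
At the end, for the whole second after the job is handed in: Every board present lies at rest in one of the bays: origin within 4 mm along x, 9 mm along y and 3 mm in height of the bay's point, tilted less than 0.03 rad, turned less than 0.15 rad from the bed; the lever rests in notch 5 (1.0 rad within 0.06) (all of step 2 and all of step 7 and velocity of joint lever between -0.1 and 0.1 rad/s); the robot touches nothing.
It fails at once if the lever goes past notch 5 (beyond 1.12 rad) (value of joint lever above 1.12 rad).
It fails at once if the cleaner is moved more than 50 mm (distance of cleaner from where it was at the start of the episode above 0.05 m).
It fails at once if the tape is moved more than 50 mm (distance of tape from where it was at the start of the episode above 0.05 m).
It fails at once if the carton is moved more than 50 mm (distance of carton from where it was at the start of the episode above 0.05 m).
Of board_a, board_b, board_c, board_d only 3 to 4 are there at a start; the rules pass over those that are not, and their reading is None.
At some moment in a run one of board_a, board_b, board_c, board_d may be knocked a few centimetres aside while the robot is not near it.
Once in a run the grip may slacken for a moment while it holds something.
It also fails if it takes over 210 s, if anything falls off the work surface, if the arm or the gripper's body presses on something with over 40 N, if the wrist force passes 120 N, or if a joint passes its speed limit or range.

## Robot

A 7-joint arm with a two-finger parallel gripper is mounted at the origin on the work surface. World frame = base frame: x ahead of the robot, y to its left, z up, the work surface at z = 0. Lengths are in m, angles in rad, forces in N, time in s.
With the tool pointing down it reaches from about 0.4 to 0.85 m from the base axis. Payload 10.4 kg.
Tool frame: the origin (TCP) lies at the very end of the fingers, on their centre line; the grasp point (between the pads) lies 19 mm behind it (manip.tcp_to_grasp is the distance from the TCP to the grasp point, in m); x points along the fingers, y is the direction in which the jaws open and shut, and the axes are right-handed (so a half turn about x gives the same grasp; the last joint's range is limited). The gripper opens to 85 mm and grips with 20 to 120 N. Pads are 22 mm wide; open, the fingers measure 114 mm over their backs; the gripper's body (76 mm by 85 mm) begins 54 mm behind the grasp point. The pads swing forward as they close: fully open they stand 13 mm farther back than shut.
Start: joints at [1.292, 0.332, -0.065, 1.46, 0.022, 1.35, -0.088], TCP at [0.158, -0.605, 0.231] pointing down, gripper open.
Joint ranges: [-2.6, 2.6], [-0.5, 2.12], [-1.47, 1.34], [0.16, 2.42], [-1.27, 4.41], [0.06, 2.06], [-2.6, 2.6]. Speed limits (rad/s): [2.22, 2.22, 2.79, 2.79, 3.14, 3.14, 3.14].

## Interface

Orientations are given as a unit quaternion [x, y, z, w].
In Python, from workcell import manip, cams, hand_in gives the robot as it stands.
- The arm moves only by the shell command python3 -m handwheel 'ROWS' [FORCE]. ROWS is text: rows parted by semicolons, each of 7 numbers parted by spaces: the shift along the tool's x, y, z in mm, then the turn, a rotation vector about the tool's x, y, z in rad, then the finger opening in mm, from 0 to 85.4. A call has 1 to 8 rows; each row shifts and turns the commanded pose from where the row before left it, along the tool's axes as they then stand; what a row does not reach is not made up. A row lasts 1/10 s, in which the tool goes at most 50 mm and 8.59 degrees, less where a joint would pass 70% of its speed; a pose out of reach is approached as far as the arm can. A call with a gripper value outside its range is refused whole. The fingers move at their own pace and stop on an object; FORCE is the grip in N (left out, the last holds). Time passes only in rows, so rows that do not move let the fingers close. It gives the time, the measured TCP pose, the force and the opening at its end, in the units of the state.
- manip.get_obs(): the state, without advancing time (a new reading comes with each control period).
- cams.camera(name): name is "scene" or "top" or "wrist"; returns a dict with "color" (480x640x3 uint8, blue, green, red), "depth" (480x640 float32, m along the optical axis (not along the pixel's ray), 0 where there is no reading), "camera_matrix" (3x3 intrinsics, pixels), "origin" and "attitude" of the camera in the world; the wrist camera has in their place "T_tool_cam" (4x4, takes a point from camera to tool coordinates, whose origin is the TCP and whose axes are the tool frame's). Camera axes: x right, y down, z forward; pixel columns grow to the right and rows downward; lengths in m; the calibration is good to about 2 mm. The wrist camera is an equidistant fisheye: a pixel r from the principal point sees the ray r / f radians off the axis. A picture is of the moment at which its call begins: read the wrist's pose just before it.
- hand_in(): hands the job in, once; it reports no verdict.
Trained networks look in the newest picture that a camera, given by its name, has taken for a name from the list of things; names that differ only in an ending like _2 or _b are one class to them, and where a whole thing is asked for, a point or a joint stands for the part that bears it (a point fixed in the world has none). Each returns a list of dicts, best first, with "conf" (0 to 1); they miss things now and then, are a little off and sometimes report something else, mostly with a low value. They report only what shows in the picture. A call takes as long as a camera call.
- cams.recognise(camera, thing): "box" ([left, top, width, height] in pixels, round what is visible of it).
- cams.outline_of(camera, thing): "region" (480x640 bool, what is visible of it) and "box" ([left, top, width, height] in pixels, round what is visible of it).
The state is a dict: "clock": time; "joint_pos": joint angles; "joint_velocities": joint speeds; "tau": joint torques, N m; "position": TCP position; "ee_rot": TCP orientation; "ft_force": force on the tool from outside, world axes, zero at the start; "torque": the same for the moment, N m; "grip_width": opening from 0.0 (shut) to 1.0 (fully open).
Only numpy, scipy, OpenCV 4.12 (cv2) and the standard library are available. Lean on these libraries where they do the work, as an engineer would, in place of code of your own. Each camera call takes 0.05 s, during which the arm holds its last target.

## Working session

There is one attempt and no reset: what is moved stays moved. The work goes in short steps, Python scripts to look and compute and a shell command to move; the robot and the scene stay as the last step left them, time stands still between calls to the robot, and variables do not carry over. Pictures are saved under pics/ and viewed, and the job is handed in when it is done.

```bash
ls; mkdir -p pics; python3 - <<'E'
from workcell import manip, cams
import cv2
o=manip.get_obs()
for k,v in o.items(): print(k,v)
print(manip.tcp_to_grasp)
for n in ["scene","top","wrist"]:
    c=cams.camera(n); cv2.imwrite(f"pics/{n}0.png",c["color"])
    print(n,{k:(v.tolist() if hasattr(v,'tolist') else v) for k,v in c.items() if k not in("color","depth")})
E
```

```text
pics
clock 0.0
joint_pos [ 1.29241451  0.33291389 -0.06471461  1.46095602  0.02160726  1.34987599
 -0.08849689]
joint_velocities [ 1.15333608e-03 -6.00826599e-05 -1.14036701e-03 -9.50703543e-04
 -3.88471295e-04 -5.74204421e-04 -6.94695671e-04]
tau [-1.09699795e-03 -6.25468469e+01  4.85753396e-02 -3.91608524e+01
  1.62134576e-02  9.98461997e-03 -6.15530965e-06]
position [ 0.15803222 -0.6043024   0.2304827 ]
ee_rot [-0.70124022 -0.09070752  0.70141964 -0.08969278]
ft_force [-0.40280291 -0.05880345 -0.39096538]
torque [0.00738927 0.02451572 0.06085628]
grip_width 1.0032117850379136
0.0187
scene {'camera_matrix': [[434.02361836810934, 0.0, 321.11964273969676], [0.0, 434.02361836810934, 246.04872753528667], [0.0, 0.0, 1.0]], 'origin': [0.9977472632581679, 0.21037574224735767, 0.7287699615480586], 'attitude': [0.5043895546116235, 0.8071135557015134, -0.259233547085867, -0.1641854240388834]}
top {'camera_matrix': [[499.4102824630696, 0.0, 318.32861209018836], [0.0, 499.4102824630696, 231.97209980185963], [0.0, 0.0, 1.0]], 'origin': [0.4572467263504261, 0.02424394451989934, 1.1193122885485631], 'attitude': [-0.7013012008086881, 0.7096167997883976, -0.04712339343982807, 0.048989886640821156]}
wrist {'camera_matrix': [[371.64829954431775, 0.0, 329.1557340068761], [0.0, 371.64829954431775, 239.19295871188507], [0.0, 0.0, 1.0]], 'T_tool_cam': [[0.00013559233647776974, -0.30629416203822885, 0.9519369033271136, -0.14269419661810837], [0.9999998002546812, 0.0006291972798092091, 6.001148183489414e-05, -0.0005674783059473887], [-0.0006173372766646396, 0.9519367050450775, 0.30629418617173354, -0.07751097172499717], [0.0, 0.0, 0.0, 1.0]]}
```

View pics/top0.png

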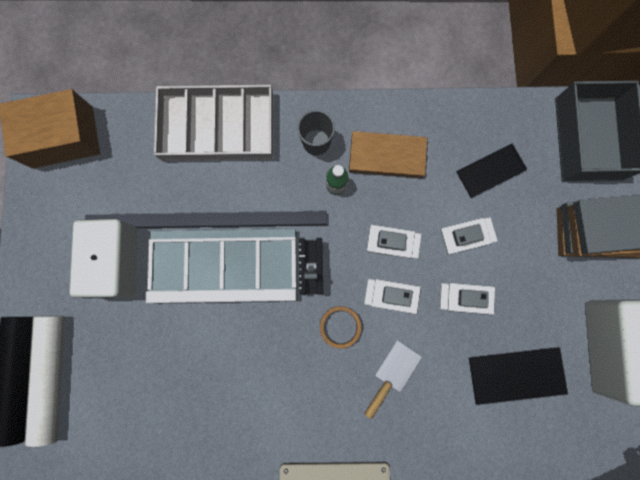

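View pics/scene0.png

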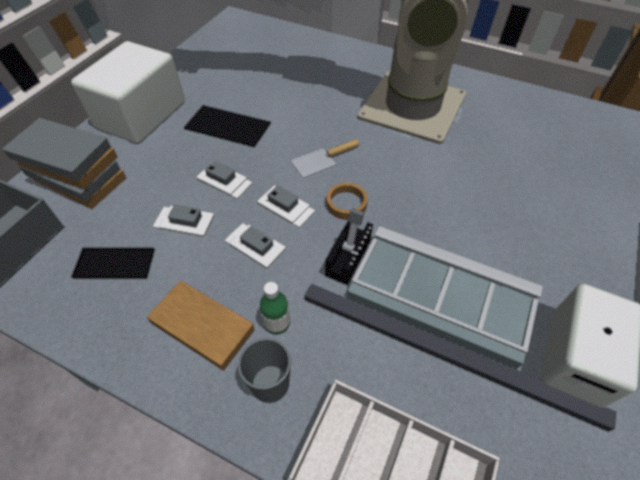

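View pics/wrist0.png

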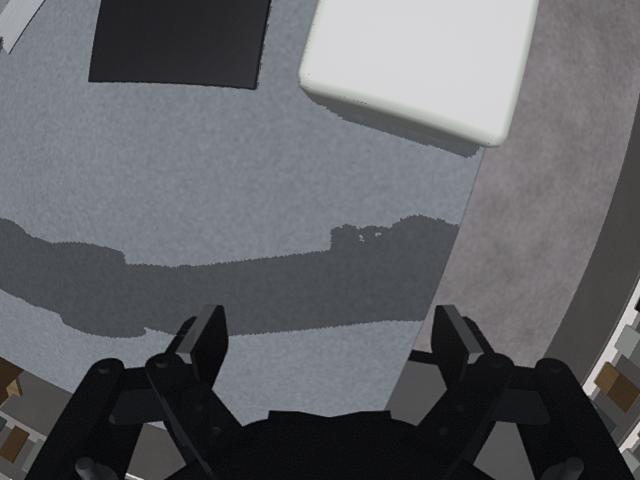

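```bash
cat > h.py <<'E'
import numpy as np, cv2
from scipy.spatial.transform import Rotation as R
from workcell import manip, cams
def shot(n,save=None):
    o=manip.get_obs(); c=cams.camera(n)
    if n=="wrist":
        T=np.eye(4);T[:3,:3]=R.from_quat(o["ee_rot"]).as_matrix();T[:3,3]=o["position"]; T=T@np.array(c["T_tool_cam"])
    else:
        T=np.eye(4);T[:3,:3]=R.from_quat(c["attitude"]).as_matrix();T[:3,3]=c["origin"]
    c["T"]=T; c["n"]=n
    if save: cv2.imwrite(f"pics/{save}.png",c["color"])
    return c
def rays(c,u,v):
    K=np.array(c["camera_matrix"]);x=(np.asarray(u,float)-K[0,2])/K[0,0];y=(np.asarray(v,float)-K[1,2])/K[1,1]
    if c["n"]=="wrist":
        r=np.hypot(x,y)+1e-12; s=np.sin(r)/r
        return np.stack([x*s,y*s,np.cos(r)],-1)
    return np.stack([x,y,np.ones_like(x)],-1)
def cloud(c):
    v,u=np.mgrid[:480,:640]; d=rays(c,u,v); z=c["depth"][...,None]
    P=d/np.maximum(d[...,2:],1e-3)*z
    W=P@c["T"][:3,:3].T+c["T"][:3,3]; W[c["depth"]<=0]=np.nan
    return W
def atz(c,u,v,z):
    d=rays(c,u,v)@c["T"][:3,:3].T; o=c["T"][:3,3]
    return o+d*((z-o[2])/d[...,2])[...,None]
def proj(c,P):
    p=(np.atleast_2d(P)-c["T"][:3,3])@c["T"][:3,:3]; K=np.array(c["camera_matrix"])
    if c["n"]=="wrist":
        th=np.arctan2(np.hypot(p[:,0],p[:,1]),p[:,2]); ph=np.arctan2(p[:,1],p[:,0])
        x,y=th*np.cos(ph),th*np.sin(ph)
    else: x,y=p[:,0]/p[:,2],p[:,1]/p[:,2]
    return np.stack([x*K[0,0]+K[0,2],y*K[1,1]+K[1,2]],-1)
E
python3 - <<'E'
from h import *
np.set_printoptions(precision=4,suppress=True)
for n in ["top","scene"]:
    c=shot(n); W=cloud(c)
    for t in ["bed","board_a","lever","lever_tip","cleaner","tape","carton"]:
        for r in cams.outline_of(n,t)[:5]:
            m=r["region"]; P=W[m]; P=P[~np.isnan(P[:,0])]
            print(n,t,round(r["conf"],2),r["box"],m.sum(),np.median(P,0) if len(P) else None, np.percentile(P[:,2],[5,95]) if len(P) else None)
E
```

```text
top bed 0.63 [69.5, 208.6, 259.3, 93.4] 20375 [0.5533 0.2859 0.0322] [0.0198 0.1113]
top bed 0.32 [369.8, 222.2, 53.5, 36.6] 1380 [ 0.5848 -0.1409  0.0119] [0.0036 0.0366]
top board_a 0.94 [369.2, 221.3, 52.7, 36.8] 1381 [ 0.5849 -0.1392  0.0119] [0.0039 0.0366]
top board_a 0.94 [440.3, 283.6, 56.6, 33.6] 1499 [ 0.4601 -0.2963  0.0116] [0.0033 0.0363]
top board_a 0.68 [365.6, 282.7, 54.2, 29.7] 1432 [ 0.4669 -0.133   0.0118] [0.004  0.0366]
top board_a 0.62 [442.8, 214.7, 53.7, 38.4] 1327 [ 0.5975 -0.3048  0.0119] [0.0045 0.0365]
top lever 0.48 [306.4, 263.9, 11.2, 12.5] 181 [0.519  0.0427 0.0931] [0.0394 0.1231]
top lever_tip 0.52 [301.5, 264.6, 15.0, 15.4] 171 [0.519  0.0437 0.0955] [0.0415 0.1232]
top cleaner 0.67 [325.7, 166.6, 24.9, 28.3] 540 [ 0.7107 -0.0134  0.0876] [0.0209 0.1313]
top carton 0.85 [350.8, 131.2, 74.8, 47.6] 3133 [ 0.7815 -0.1319  0.0303] [0.0215 0.0337]
scene bed 0.83 [305.6, 210.0, 334.2, 220.2] 33161 [0.5782 0.3244 0.0312] [0.0137 0.1107]
scene board_a 0.9 [195.1, 160.1, 56.5, 40.5] 1075 [ 0.4694 -0.2854  0.0116] [0.0033 0.0356]
scene board_a 0.81 [257.0, 18
[... 279 characters left out ...]
5.6, 335.7, 226.3] 33559 [0.5781 0.3239 0.0311] [0.012  0.1107]
scene lever 0.79 [342.7, 210.4, 22.0, 41.7] 433 [0.5163 0.0468 0.0919] [0.042  0.1219]
scene lever 0.69 [306.0, 208.9, 334.0, 219.5] 33249 [0.5781 0.3246 0.0312] [0.0135 0.1107]
scene lever_tip 0.63 [339.1, 211.3, 24.3, 38.5] 394 [0.5164 0.0468 0.0944] [0.0444 0.122 ]
scene cleaner 0.93 [262.7, 282.1, 26.5, 54.3] 1145 [ 0.7291 -0.0033  0.0833] [0.0171 0.1304]
scene cleaner 0.18 [303.8, 210.6, 333.2, 220.4] 33447 [0.578  0.324  0.0311] [0.0126 0.1107]
scene tape 0.91 [326.3, 185.6, 42.8, 35.0] 679 [ 0.3908 -0.0185  0.0228] [0.0055 0.0268]
scene carton 0.98 [147.5, 279.7, 102.1, 91.6] 5045 [ 0.7892 -0.1207  0.0302] [0.0132 0.0322]
```

```bash
python3 - <<'E'
import cv2
a=cv2.imread("pics/top0.png")
cv2.imwrite("pics/top0b.png",cv2.resize(a[205:325,350:510],None,fx=5,fy=5,interpolation=cv2.INTER_CUBIC))
cv2.imwrite("pics/top0c.png",cv2.resize(a[205:320,130:340],None,fx=3.8,fy=3.8,interpolation=cv2.INTER_CUBIC))
E
```

```text
(no output)
```

View pics/top0b.png

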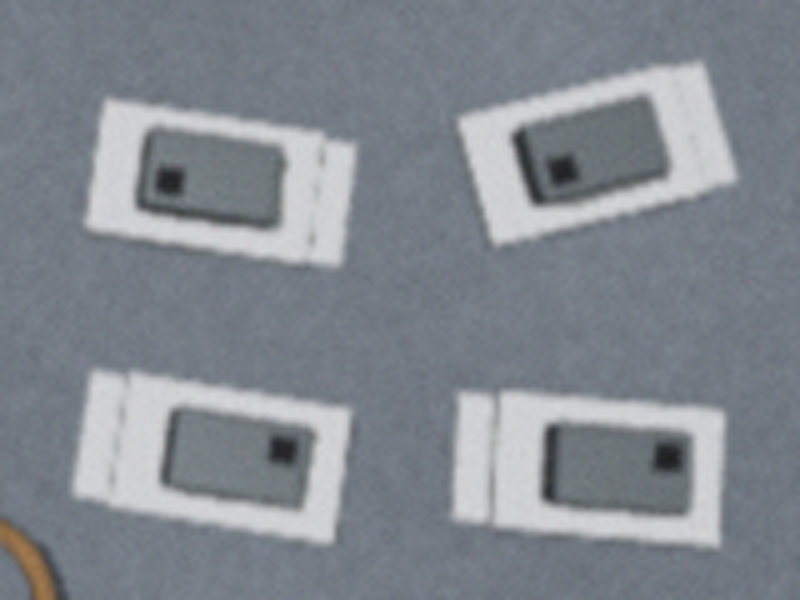

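View pics/top0c.png

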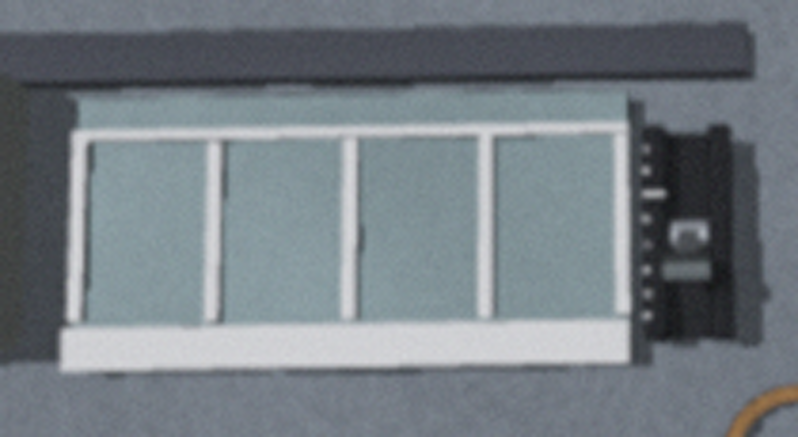

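```bash
python3 - <<'E'
from h import *
np.set_printoptions(precision=4,suppress=True)
o=manip.get_obs(); print(R.from_quat(o["ee_rot"]).as_matrix().T)
c=shot("top");W=cloud(c)
# bed features: print world for pixel rows at several columns: white rail region
g=cv2.cvtColor(c["color"],cv2.COLOR_BGR2GRAY).astype(int)
for u in (170,208,240,285):
    print(u); 
    for v in range(210,308,2): print((v,g[v,u],np.round(W[v,u]*1000).astype(int).tolist()),end=" ")
    print()
E
```

```text
[[ 0.     -0.0001 -1.    ]
 [ 0.253  -0.9675  0.0001]
 [-0.9675 -0.253  -0.    ]]
170
(210, np.int64(129), [665, 363, 3]) (212, np.int64(123), [660, 363, 2]) (214, np.int64(81), [651, 356, 25]) (216, np.int64(74), [648, 357, 19]) (218, np.int64(76), [643, 356, 22]) (220, np.int64(74), [638, 356, 22]) (222, np.int64(77), [634, 356, 22]) (224, np.int64(77), [629, 356, 22]) (226, np.int64(55), [625, 357, 18]) (228, np.int64(98), [624, 363, -2]) (230, np.int64(126), [615, 353, 31]) (232, np.int64(141), [610, 353, 30]) (234, np.int64(146), [606, 353, 30]) (236, np.int64(140), [601, 353, 30]) (238, np.int64(161), [597, 352, 32]) (240, np.int64(203), [592, 351, 35]) (242, np.int64(147), [588, 353, 29]) (244, np.int64(147), [584, 353, 28]) (246, np.int64(149), [579, 352, 30]) (248, np.int64(149), [575, 352, 31]) (250, np.int64(146), [570, 352, 30]) (252, np.int64(147), [566, 353, 27]) (254, np.int64(146), [562, 353, 27]) (256, np.int64(147), [557, 351, 32]) (258, np.int64(148), [553, 351, 30]) (260, np.int64(153), [548, 351, 30]) (262, np.int64(148), [544, 351, 30]) (264, np.int64(150), [539
[... 5495 characters left out ...]
 33]) (270, np.int64(144), [524, 100, 28]) (272, np.int64(138), [519, 100, 33]) (274, np.int64(141), [515, 100, 31]) (276, np.int64(142), [510, 100, 34]) (278, np.int64(137), [506, 100, 28]) (280, np.int64(142), [502, 100, 28]) (282, np.int64(144), [498, 100, 28]) (284, np.int64(142), [493, 100, 28]) (286, np.int64(141), [489, 100, 35]) (288, np.int64(162), [485, 100, 32]) (290, np.int64(206), [480, 99, 45]) (292, np.int64(208), [476, 99, 45]) (294, np.int64(208), [472, 99, 41]) (296, np.int64(205), [467, 99, 42]) (298, np.int64(210), [463, 99, 43]) (300, np.int64(157), [459, 102, 0]) (302, np.int64(114), [454, 102, 1]) (304, np.int64(117), [450, 102, -3]) (306, np.int64(124), [446, 102, 2])
```

```bash
cat >> h.py <<'E'
def down(psi,tilt=0.0):
    """tool x down, tool y at yaw psi(deg); tilt (deg) about world y axis applied after (positive: raises +x end => rot about -y)"""
    p=np.radians(psi); x=np.array([0,0,-1.]);y=np.array([np.cos(p),np.sin(p),0]);z=np.cross(x,y)
    return R.from_euler('y',-tilt,degrees=True)*R.from_matrix(np.stack([x,y,z],1))
def plan(pos,rot,step=45.,n=None,maxrot=0.145):
    o=manip.get_obs(); p0=np.array(o["position"]); r0=R.from_quat(o["ee_rot"])
    rv=(r0.inv()*rot).as_rotvec(); d=np.array(pos)-p0
    N=n or int(max(1,np.ceil(np.linalg.norm(d)*1e3/step),np.ceil(np.linalg.norm(rv)/maxrot)))
    r=r0; out=[]
    for i in range(N):
        s=r.inv().apply(d/N)*1e3
        out.append(" ".join(f"{a:.1f}" for a in s)+"  "+" ".join(f"{a:.3f}" for a in rv/N)); r=r*R.from_rotvec(rv/N)
    print("from",np.round(p0,4),"N",N); print("\n".join(out))
E
python3 - <<'E'
from h import *
plan([0.45,-0.2,0.25],down(-90))
E
```

```text
from [ 0.1582 -0.6047  0.2313] N 12
-1.6 -26.5 -32.1  0.021 -0.000 -0.000
-1.6 -27.1 -31.5  0.021 -0.000 -0.000
-1.6 -27.8 -30.9  0.021 -0.000 -0.000
-1.6 -28.5 -30.3  0.021 -0.000 -0.000
-1.6 -29.1 -29.7  0.021 -0.000 -0.000
-1.6 -29.7 -29.1  0.021 -0.000 -0.000
-1.6 -30.3 -28.4  0.021 -0.000 -0.000
-1.6 -30.9 -27.8  0.021 -0.000 -0.000
-1.6 -31.5 -27.1  0.021 -0.000 -0.000
-1.6 -32.1 -26.4  0.021 -0.000 -0.000
-1.6 -32.7 -25.7  0.021 -0.000 -0.000
-1.6 -33.2 -25.0  0.021 -0.000 -0.000
```

```bash
python3 -m handwheel '-2 -26.5 -32 0.021 0 0 85;-2 -27 -31.5 0.021 0 0 85;-2 -28 -31 0.021 0 0 85;-2 -28.5 -30 0.021 0 0 85;-2 -29 -29.5 0.021 0 0 85;-2 -30 -29 0.021 0 0 85;-2 -30 -28.5 0.021 0 0 85;-2 -31 -28 0.021 0 0 85'; python3 -m handwheel '-2 -31.5 -27 0.021 0 0 85;-2 -32 -26.5 0.021 0 0 85;-2 -32.5 -26 0.021 0 0 85;0 -33 -25 0.021 0 0 85;0 0 0 0 0 0 85; 0 0 0 0 0 0 85'
python3 - <<'E'
from h import *
c=shot("wrist","w1"); print(manip.get_obs()["position"],manip.get_obs()["joint_pos"])
for r in cams.outline_of("wrist","board_a"): print(r["conf"],r["box"])
plan([0.45,0.16,0.25],down(-90))
E
```

```text
clock: 1.8
position: [0.353, -0.3333, 0.2477]
ee_rot: [0.707, 0.03, -0.706, 0.031]
ft_force: [0.6, -1.1, 0.3]
grip_width: 0.992
clock: 2.4
position: [0.4496, -0.1995, 0.2534]
ee_rot: [0.707, 0.002, -0.707, 0.002]
ft_force: [0.1, -0.4, 0.4]
grip_width: 0.994
[ 0.44902735 -0.20054749  0.25326684] [ 0.77597767  0.05261063 -0.46128431  1.74856536  0.02444097  1.34608381
 -1.25713621]
0.74 [211.8, 146.7, 112.8, 76.1]
0.68 [216.6, 38.6, 117.8, 69.8]
0.63 [361.4, 157.0, 114.4, 68.6]
from [ 0.4487 -0.2011  0.2533] N 9
0.3 -40.1 -0.2  0.000 0.000 -0.000
0.3 -40.1 -0.2  0.000 0.000 -0.000
0.3 -40.1 -0.2  0.000 0.000 -0.000
0.4 -40.1 -0.2  0.000 0.000 -0.000
0.4 -40.1 -0.2  0.000 0.000 -0.000
0.4 -40.1 -0.2  0.000 0.000 -0.000
0.4 -40.1 -0.2  0.000 0.000 -0.000
0.4 -40.1 -0.2  0.000 0.000 -0.000
0.4 -40.1 -0.2  0.000 0.000 -0.000
```

View pics/w1.png

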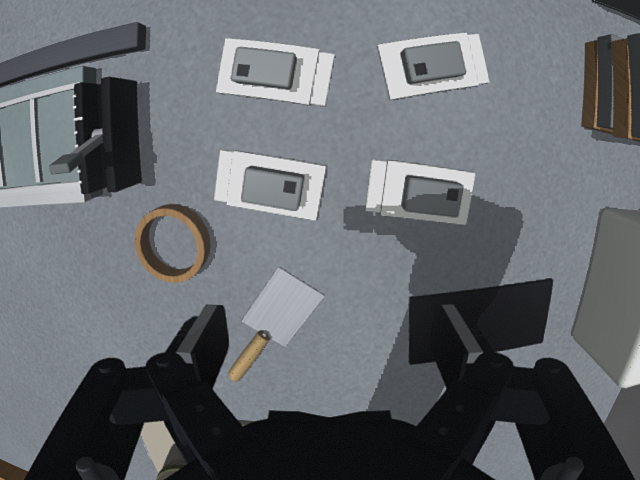

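```bash
cat >> h.py <<'E'
def boards(c,zs=0.0,draw=None,thr=165,minA=1200,maxA=12000):
    """white blobs -> plate rectangle in world (z above support zs)."""
    im=c["color"].astype(int); mn=im.min(2); m=((mn>thr)&(im.max(2)-mn<25)).astype(np.uint8)
    m=cv2.morphologyEx(m,cv2.MORPH_CLOSE,np.ones((5,5)))
    out=[]
    for k in cv2.findContours(m,cv2.RETR_EXTERNAL,cv2.CHAIN_APPROX_NONE)[0]:
        if not minA<cv2.contourArea(k)<maxA: continue
        P=atz(c,k[:,0,0],k[:,0,1],zs+0.008)[:,:2]*1000
        (cx,cy),(w,h),a=cv2.minAreaRect(P.astype(np.float32))
        if w<h: w,h,a=h,w,a+90
        out.append((cx,cy,w,h,(a+90)%180-90,cv2.contourArea(k),k))
    return out
E
python3 - <<'E'
from h import *
c=shot("wrist")
for n in ("wrist","top","scene"):
    c=shot(n)
    for b in boards(c,minA=600): print(n,np.round(b[:6],1))
E
```

```text
wrist [ 314.5 -143.    87.    62.6  -34.3 3043.5]
wrist [ 461.4 -299.2  119.1   53.    88.2 2318. ]
wrist [ 463.  -133.4  115.    60.2   79.5 5581.5]
wrist [ 523.8  193.8  173.9  149.4  -90.  1983.5]
wrist [ 583.8 -141.   116.8   60.2   80.3 5940.5]
wrist [ 596.7 -309.6  114.2   60.1  -76.5 5389. ]
top [ 315.1 -143.    86.1   61.3  -34.4 1055. ]
top [ 2.9280e+02  6.3350e+02  2.7070e+02  4.2500e+01 -1.0000e-01  2.2955e+03]
top [ 339.1 -645.6  217.9   41.5   -5.6 1437.5]
top [ 465.9 -134.4  115.7   60.3   79.9 1327.5]
top [ 528.9  244.3  329.8  141.1  -89.8 9103.5]
top [ 586.8 -142.9  114.9   59.3   80.2 1263. ]
top [5.584e+02 5.281e+02 1.685e+02 1.019e+02 1.000e-01 3.307e+03]
top [ 599.5 -311.6  113.8   59.2  -76.6 1252.5]
top [ 877.4  258.3  248.3  164.3   89.3 4961. ]
scene [ 848.8  264.7  274.9  164.8  -90.  8504. ]
scene [4.7670e+02 5.2990e+02 1.8080e+02 1.1000e+02 1.2000e+00 5.4655e+03]
scene [ 440.9  241.1  333.7   22.2  -89.9 1294.5]
scene [ 583.3 -140.4  114.4   60.4   80.8  603. ]
scene [ 2.1030e+02 -8.0900e+02  2.3760e+02  1.8020e+02  1.0000e-01  2.8075e+03]
scene [ 2.951e+02 -9.656e+02  4.548e+02  4.420e+01  1.000e-01  7.625e+02]
```

```bash
python3 -m handwheel '0 -40 0 0 0 0 85;0 -40 0 0 0 0 85;0 -40 0 0 0 0 85;0 -40 0 0 0 0 85;0 -40 0 0 0 0 85;0 -40 0 0 0 0 85;0 -40 0 0 0 0 85;0 -40 0 0 0 0 85'; python3 -m handwheel '0 -40 0 0 0 0 85;0 0 0 0 0 0 85; 0 0 0 0 0 0 85'
python3 - <<'E'
from h import *
c=shot("wrist","w2"); o=manip.get_obs();print(o["position"],o["ee_rot"],o["joint_pos"])
import pickle; pickle.dump({k:c[k] for k in("color","depth","camera_matrix","T","n")},open("w2.pkl","wb"))
E
```

```text
clock: 3.5
position: [0.448, 0.1209, 0.2535]
ee_rot: [0.707, 0.001, -0.707, 0.001]
ft_force: [1.1, -0.3, 0.5]
grip_width: 0.992
clock: 3.8
position: [0.4479, 0.1601, 0.2532]
ee_rot: [-0.707, -0.002, 0.707, -0.002]
ft_force: [0.8, -0.0, 0.1]
grip_width: 0.994
[0.44812115 0.15901782 0.25314281] [-0.70702136 -0.00089483  0.70719059 -0.00121032] [ 0.4104472   0.04055619 -0.85429514  1.76952076  0.03167877  1.34594477
 -2.01833761]
```

View pics/w2.png

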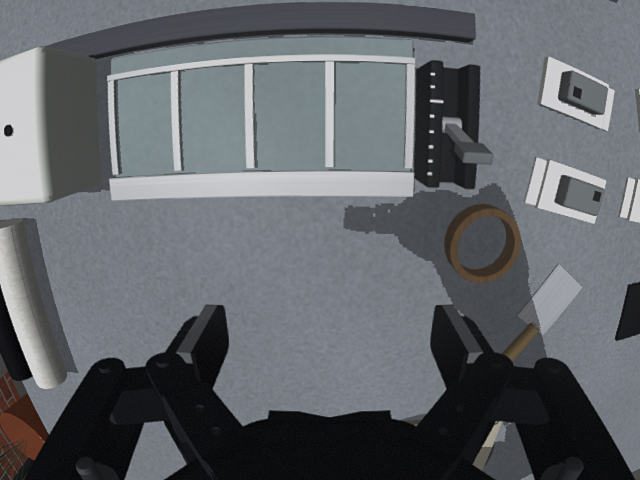

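```bash
cat >> h.py <<'E'
def ortho(c,x0,x1,y0,y1,z,res=0.5):
    """rows: x descending (up=+x), cols: y descending(left=+y). mm"""
    xs=np.arange(x1,x0,-res); ys=np.arange(y1,y0,-res)
    X,Y=np.meshgrid(xs,ys,indexing='ij')
    P=np.stack([X.ravel(),Y.ravel(),np.full(X.size,z)],-1)/1000
    uv=proj(c,P).astype(np.float32).reshape(*X.shape,2)
    return cv2.remap(c["color"],uv[...,0],uv[...,1],cv2.INTER_LINEAR),xs,ys
E
python3 - <<'E'
from h import *
import pickle
c=pickle.load(open("w2.pkl","rb"))
t=shot("top")
for nm,cc in (("w2",c),("top",t)):
  for z in (30,36,43):
    im,xs,ys=ortho(cc,440,640,20,420,z); g=cv2.GaussianBlur(cv2.cvtColor(im,cv2.COLOR_BGR2GRAY),(0,0),1.0).astype(float)
    if z==36: cv2.imwrite(f"pics/o_{nm}.png",im)
    # edges along x averaged over y windows in bay centres
    for yc in (340,262,184,106):
        j=[np.argmin(abs(ys-yc-d)) for d in np.arange(-15,15,.5)]
        p=g[:,j].mean(1); d=np.gradient(p)
        pk=[i for i in range(2,len(d)-2) if abs(d[i])==max(abs(d[i-2:i+3])) and abs(d[i])>6]
        print(nm,z,yc,[(round(float(xs[i]),1),int(-np.sign(d[i]))) for i in pk])
    for xc in (520,560):
        i=[np.argmin(abs(xs-xc-d)) for d in np.arange(-10,10,.5)]
        p=g[i].mean(0); d=np.gradient(p)
        pk=[k for k in range(2,len(d)-2) if abs(d[k])==max(abs(d[k-2:k+3])) and abs(d[k])>6]
        print(nm,z,"x",xc,[(round(float(ys[k]),1),int(-np.sign(d[k]))) for k in pk])
E
```

```text
w2 30 340 [(621.0, 1), (614.5, -1), (593.5, -1), (588.0, 1), (585.5, -1), (477.5, -1), (453.0, 1)]
w2 30 262 [(621.0, 1), (615.0, -1), (594.0, -1), (588.0, 1), (586.0, -1), (478.0, -1), (453.5, 1)]
w2 30 184 [(621.0, 1), (615.5, -1), (611.5, -1), (594.5, -1), (588.0, 1), (586.0, -1), (478.0, -1), (453.5, 1)]
w2 30 106 [(621.5, 1), (616.0, -1), (594.5, -1), (588.5, 1), (586.5, -1), (478.5, -1), (453.5, 1)]
w2 30 x 520 [(402.5, -1), (394.0, 1), (389.0, -1), (323.5, -1), (315.0, 1), (312.0, -1), (244.0, -1), (236.0, 1), (232.5, -1), (165.0, -1), (157.0, 1), (85.5, -1), (77.5, 1), (61.5, -1), (57.0, 1), (48.5, -1), (45.5, 1), (27.0, 1)]
w2 30 x 560 [(402.5, -1), (394.5, 1), (389.0, -1), (323.5, -1), (315.0, 1), (312.0, -1), (244.0, -1), (236.0, 1), (234.0, -1), (165.5, -1), (157.0, 1), (85.5, -1), (77.5, 1), (62.0, -1), (57.0, 1)]
w2 36 340 [(619.5, 1), (613.0, -1), (592.5, -1), (587.0, 1), (584.5, -1), (478.0, -1), (454.5, 1)]
w2 36 262 [(619.5, 1), (613.5, -1), (593.0, -1), (587.0, 1), (585.0, -1), (478.5, -1), (454.5, 1)]
w2 36 184 [(619.5, 1), (614.0, -1), (610.0, -1), (593.0, -1), (
[... 2191 characters left out ...]
), (77.0, 1)]
top 36 x 560 [(397.0, -1), (390.0, 1), (385.5, -1), (320.0, -1), (312.0, 1), (307.5, -1), (285.5, 1), (242.0, -1), (241.5, -1), (233.5, 1), (163.5, -1), (155.5, 1), (85.5, -1), (77.0, 1)]
top 43 340 [(618.0, -1), (588.0, 1)]
top 43 262 [(619.0, -1), (595.0, -1), (588.5, 1)]
top 43 184 [(618.5, -1), (594.5, -1), (588.0, 1)]
top 43 106 [(619.5, -1), (595.5, -1), (589.0, 1), (483.0, -1), (464.0, 1), (462.5, 1)]
top 43 x 520 [(395.0, -1), (386.5, 1), (382.0, -1), (162.5, -1), (154.0, 1), (85.0, -1), (76.5, 1)]
top 43 x 560 [(395.0, -1), (387.5, 1), (383.5, -1), (318.0, -1), (310.0, 1), (305.5, -1), (284.0, 1), (240.5, -1), (232.0, 1), (162.5, -1), (154.5, 1), (85.0, -1), (76.5, 1)]
```

View pics/o_w2.png

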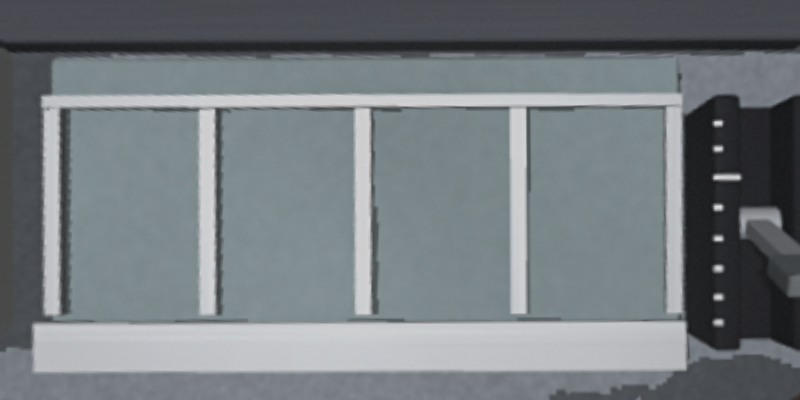

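```bash
python3 - <<'E'
from h import *
import pickle
np.set_printoptions(precision=4,suppress=True)
c=pickle.load(open("w2.pkl","rb"))
im,xs,ys=ortho(c,470,610,0,90,60,0.25); cv2.imwrite("pics/o_lev.png",im)
g=im.min(2)
m=(g>150).astype(np.uint8)
n,l,s,ce=cv2.connectedComponentsWithStats(m)
for i in range(1,n):
    if 20<s[i,4]<2000: print(xs[int(ce[i,1])],ys[int(ce[i,0])],s[i,2:]*0.25)
W=cloud(c)
r=cams.outline_of("wrist","lever_tip")
for q in r[:3]:
    P=W[q["region"]];P=P[~np.isnan(P[:,0])];print(q["conf"],q["box"],np.median(P,0),np.percentile(P,[5,95],axis=0))
sel=W[(W[...,0]>.45)&(W[...,0]<.62)&(W[...,1]>.03)&(W[...,1]<.06)&(W[...,2]>.085)]
print(len(sel),sel.mean(0),sel.min(0),sel.max(0))
E
```

```text
575.25 67.75 [ 3.75  2.25 30.25]
563.25 67.75 [ 4.    2.25 28.75]
550.0 63.75 [12.25  2.25 99.  ]
535.75 68.0 [ 3.75  2.5  35.  ]
529.5 56.0 [ 2.25  5.5  30.5 ]
531.25 49.25 [4.25 0.75 7.5 ]
530.0 41.0 [ 5.   4.  40.5]
521.25 67.75 [ 3.75  2.25 29.75]
507.5 67.75 [ 3.5   2.75 33.5 ]
494.0 67.75 [ 3.75  2.5  32.  ]
482.25 67.75 [ 4.    2.5  30.25]
476.25 86.75 [  7.5  12.5 353.5]
0.68 [440.2, 117.1, 52.0, 47.9] [0.5125 0.0475 0.1064] [[0.5012 0.0346 0.046 ]
 [0.533  0.0578 0.1222]]
757 [0.5084 0.0474 0.1134] [0.4996 0.0325 0.085 ] [0.5189 0.0589 0.1235]
```

View pics/o_lev.png

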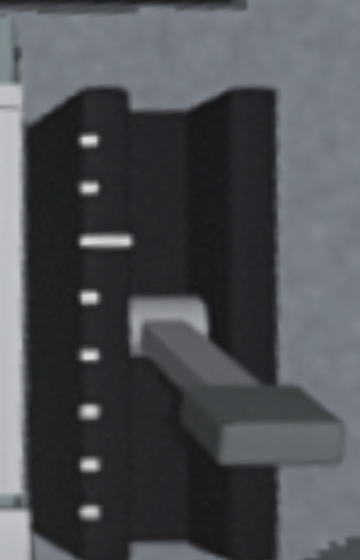

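```bash
python3 - <<'E'
from h import *
plan([0.515,0.0465,0.18],down(0))
E
```

```text
from [0.4483 0.1584 0.2532] N 11
6.7 10.2 -6.1  -0.143 0.000 -0.000
6.7 10.9 -4.5  -0.143 0.000 -0.000
6.7 11.5 -2.9  -0.143 0.000 -0.000
6.7 11.8 -1.3  -0.143 0.000 -0.000
6.7 11.8 0.4  -0.143 0.000 -0.000
6.7 11.7 2.1  -0.143 0.000 -0.000
6.7 11.2 3.7  -0.143 0.000 -0.000
6.7 10.6 5.3  -0.143 0.000 -0.000
6.7 9.7 6.7  -0.143 0.000 -0.000
6.7 8.7 8.1  -0.143 0.000 -0.000
6.7 7.4 9.2  -0.143 0.000 -0.000
```

```bash
python3 -m handwheel '6.7 10 -6 -0.143 0 0 50;6.7 11 -4.5 -0.143 0 0 50;6.7 11.5 -3 -0.143 0 0 50;6.7 12 -1 -0.143 0 0 50;6.7 12 0.5 -0.143 0 0 50;6.7 11.5 2 -0.143 0 0 50;6.7 11 3.5 -0.143 0 0 50;6.7 10.5 5.5 -0.143 0 0 50' 40;  python3 -m handwheel '6.7 9.5 6.5 -0.143 0 0 50;6.7 8.5 8 -0.143 0 0 50;6.7 7.5 9 -0.143 0 0 50;0 0 0 0 0 0 50;0 0 0 0 0 0 50'
python3 - <<'E'
from h import *
c=shot("wrist","w3"); o=manip.get_obs();print(o["position"],o["joint_pos"])
plan([0.515,0.0465,0.092],down(0),step=20)
E
```

```text
clock: 4.75
position: [0.4966, 0.0768, 0.1994]
ee_rot: [-0.593, -0.385, 0.593, -0.385]
ft_force: [-0.2, 0.4, 0.1]
grip_width: 0.581
clock: 5.25
position: [0.5142, 0.0482, 0.1796]
ee_rot: [-0.5, -0.5, 0.5, -0.5]
ft_force: [0.3, -0.0, 0.8]
grip_width: 0.587
[0.51429486 0.04884129 0.17988761] [ 0.59142415  0.22728033 -0.86355476  1.77757882  0.18345087  1.22025604
 -0.3216433 ]
from [0.5143 0.0488 0.1799] N 5
17.6 0.1 0.5  0.000 0.000 -0.000
17.6 0.1 0.5  0.000 0.000 -0.000
17.6 0.1 0.5  0.000 0.000 -0.000
17.6 0.1 0.5  0.000 0.000 -0.000
17.6 0.1 0.5  0.000 0.000 -0.000
```

View pics/w3.png

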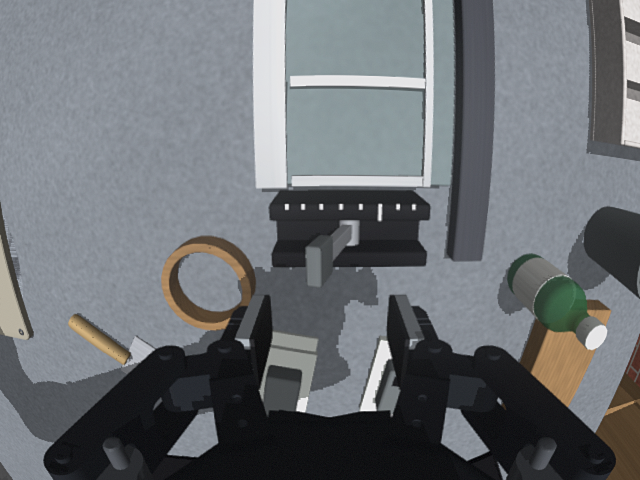

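```bash
python3 -m handwheel '18 0 0.5 0 0 0 50;18 0 0.5 0 0 0 50;18 0 0.5 0 0 0 50;17 0 0.5 0 0 0 50;17 0 0 0 0 0 50;0 0 0 0 0 0 50'
python3 -m handwheel '0 -6 0 0 0 0 50;0 -6 0 0 0 0 50;0 -6 0 0 0 0 50;0 0 0 0 0 0 50'
python3 - <<'E'
from h import *
c=shot("wrist","w4")
E
```

```text
clock: 5.9
position: [0.5131, 0.0471, 0.0903]
ee_rot: [0.498, 0.502, -0.5, 0.5]
ft_force: [-0.6, -0.7, -0.1]
grip_width: 0.588
clock: 6.3
position: [0.4959, 0.0467, 0.0922]
ee_rot: [0.498, 0.501, -0.499, 0.502]
ft_force: [-1.4, 0.2, -0.6]
grip_width: 0.586
```

View pics/w4.png

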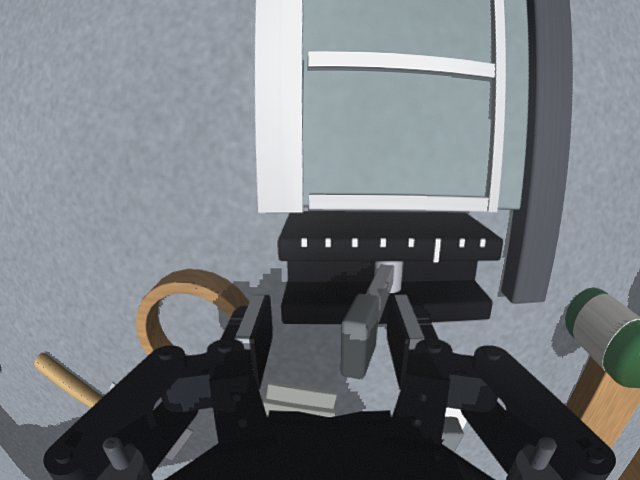

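```bash
python3 -m handwheel '0 -4 0 0 0 0 50;0 -4 0 0 0 0 50;0 0 0 0 0 0 50'; python3 -m handwheel '0 -4 0 0 0 0 50;0 -4 0 0 0 0 50;0 0 0 0 0 0 50'; python3 -m handwheel '0 -4 0 0 0 0 50;0 -4 0 0 0 0 50;0 0 0 0 0 0 50'; python3 -m handwheel '0 -4 0 0 0 0 50;0 0 0 0 0 0 50';python3 - <<'E'
from h import *
c=shot("wrist","w5")
E
```

```text
clock: 6.65
position: [0.4892, 0.0467, 0.092]
ee_rot: [0.499, 0.501, -0.498, 0.502]
ft_force: [6.1, 0.7, -2.2]
grip_width: 0.586
clock: 6.95
position: [0.48, 0.0467, 0.0916]
ee_rot: [0.498, 0.502, -0.499, 0.502]
ft_force: [1.7, 0.3, -0.1]
grip_width: 0.587
clock: 7.25
position: [0.4725, 0.0467, 0.0919]
ee_rot: [0.499, 0.501, -0.498, 0.502]
ft_force: [-0.8, -0.1, 0.1]
grip_width: 0.584
clock: 7.45
position: [0.4675, 0.0466, 0.0913]
ee_rot: [0.498, 0.502, -0.499, 0.501]
ft_force: [-0.6, -0.3, -0.1]
grip_width: 0.589
```

View pics/w5.png

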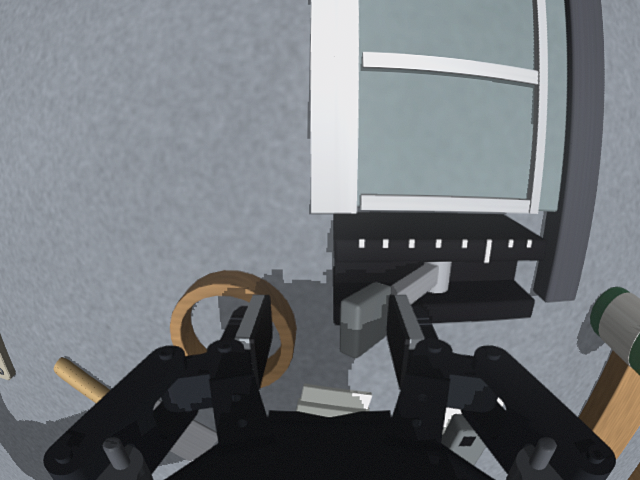

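```bash
cat >> h.py <<'E'
def lever(c,px=0.5287,py=0.0465):
    W=cloud(c); s=W[(abs(W[...,1]-py)<.014)&(W[...,2]>.098)&(W[...,2]<.126)&(abs(W[...,0]-px)<.075)]
    # keep only light grey? report
    b=c["color"][(abs(W[...,1]-py)<.014)&(W[...,2]>.098)&(W[...,2]<.126)&(abs(W[...,0]-px)<.075)].max(1)
    s=s[b>70]
    print("lever pts",len(s),np.round(np.percentile(s,[2,50,98],axis=0)*1000,1).tolist())
    for n in range(8):
        a=.7-.2*n; e=[px*1e3-85*np.sin(a)-5*np.cos(a), px*1e3-85*np.sin(a)+5*np.cos(a), 40+85*np.cos(a)+5*abs(np.sin(a))]
        print(n,np.round(e,1),end=" ")
    print()
E
python3 - <<'E'
from h import *
for n in("wrist","scene","top"): lever(shot(n))
E
```

```text
lever pts 1946 [[471.9, 34.2, 98.8], [478.7, 52.6, 105.8], [498.0, 58.5, 124.3]]
0 [470.1 477.8 108.2] 1 [483.6 492.3 117. ] 2 [498.8 508.4 122.7] 3 [515.2 525.2 125.1] 4 [532.2 542.2 125.1] 5 [549.  558.6 122.7] 6 [565.1 573.8 117. ] 7 [579.6 587.3 108.2] 
lever pts 46 [[475.8, 51.6, 98.5], [495.7, 58.5, 106.1], [505.3, 59.7, 124.1]]
0 [470.1 477.8 108.2] 1 [483.6 492.3 117. ] 2 [498.8 508.4 122.7] 3 [515.2 525.2 125.1] 4 [532.2 542.2 125.1] 5 [549.  558.6 122.7] 6 [565.1 573.8 117. ] 7 [579.6 587.3 108.2] Traceback (most recent call last):
  File "<stdin>", line 2, in <module>
  File "h.py", line 71, in lever
    print("lever pts",len(s),np.round(np.percentile(s,[2,50,98],axis=0)*1000,1).tolist())
                                      ~~~~~~~~~~~~~^^^^^^^^^^^^^^^^^^^^
    return _quantile_unchecked(
        a, q, axis, out, overwrite_input, method, keepdims, weights)
    return _ureduce(a,
                    func=_quantile_ureduce_func,
    ...<5 lines>...
                    overwrite_input=overwrite_input,
                    method=method)
    r = func(a, **kwargs)
    result = _quantile(arr,
                       quantiles=q,
    ...<2 lines>...
                       out=out,
                       weights=wgt)
    slices_having_nans = np.isnan(arr[-1, ...])
                                  ~~~^^^^^^^^^
IndexError: index -1 is out of bounds for axis 0 with size 0
```

```bash
python3 -m handwheel '0 4 0 0 0 0 50;0 4 0 0 0 0 50;-20 0 0 0 0 0 50;-30 0 0 0 0 0 60;-40 0 0 0 0 0 60;0 0 0 0 0 0 60'
python3 - <<'E'
from h import *
lever(shot("wrist"))
c=shot("wrist")
for b in boards(c): print(np.round(b[:6],1))
plan([0.5851,-0.1331,0.15],down(-9.7))
E
```

```text
clock: 8.25
position: [0.4793, 0.0473, 0.1862]
ee_rot: [0.5, 0.5, -0.497, 0.503]
ft_force: [-0.2, 0.4, -0.5]
grip_width: 0.708
lever pts 869 [[471.7, 33.4, 98.4], [478.7, 46.0, 104.6], [486.0, 57.5, 108.1]]
0 [470.1 477.8 108.2] 1 [483.6 492.3 117. ] 2 [498.8 508.4 122.7] 3 [515.2 525.2 125.1] 4 [532.2 542.2 125.1] 5 [549.  558.6 122.7] 6 [565.1 573.8 117. ] 7 [579.6 587.3 108.2] 
from [0.4772 0.0465 0.1821] N 5
6.5 21.4 36.0  0.035 0.000 -0.000
6.5 22.6 35.3  0.035 0.000 -0.000
6.5 23.8 34.5  0.035 0.000 -0.000
6.5 25.0 33.6  0.035 0.000 -0.000
6.4 26.2 32.7  0.035 0.000 -0.000
```

```bash
python3 -m handwheel '6.5 21.5 36 0.035 0 0 60;6.5 22.5 35 0.035 0 0 60;6.5 24 34.5 0.035 0 0 60;6.5 25 33.5 0.035 0 0 60;6 26 32.5 0.035 0 0 60;0 0 0 0 0 0 60;0 0 0 0 0 0 60'
python3 - <<'E'
from h import *
c=shot("wrist","w6"); print(manip.get_obs()["position"])
for b in boards(c,minA=800): print(np.round(b[:6],1))
for b in boards(shot("top"),minA=800,maxA=3000): print("top",np.round(b[:6],1))
E
```

```text
clock: 9.05
position: [0.5838, -0.1327, 0.1473]
ee_rot: [-0.54, -0.457, 0.541, -0.455]
ft_force: [-0.7, 0.8, 0.0]
grip_width: 0.702
[ 0.58386178 -0.13140177  0.1481202 ]
[ 612.1 -298.    96.7   23.7  -76.2  952.5]
[ 463.  -133.   117.3   59.8   79.9 4285.5]
[ 585.2 -131.8   95.7   60.2   80.3 8390.5]
[ 808.6   17.1   38.3   36.2    4.5 1033. ]
top [ 315.1 -142.7   85.9   59.5  -34.8  984. ]
top [ 2.9280e+02  6.3430e+02  2.7060e+02  4.0800e+01 -1.0000e-01  2.1885e+03]
top [ 339.2 -646.8  217.4   39.3   -5.6 1407.5]
top [ 466.3 -134.5  115.7   59.8   79.3 1318.5]
top [8.7620e+02 1.9020e+02 1.6030e+02 1.0970e+02 1.0000e-01 2.1025e+03]
top [ 876.7  298.1  172.7  152.6   -4.7 1918.5]
```

View pics/w6.png

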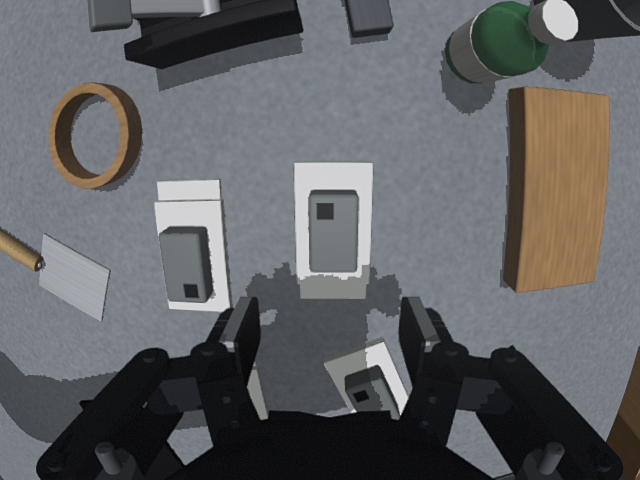

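```bash
python3 -m handwheel '28 0.5 0.5 0 0 0 60;28 0.5 0.5 0 0 0 60;28 0 0.5 0 0 0 60;28 0 0 0 0 0 60;14 0 0 0 0 0 60;6 0 0 0 0 0 60;0 0 0 0 0 0 60' 60
python3 - <<'E'
from h import *
c=shot("wrist","w7"); print(manip.get_obs()["position"])
E
```

```text
clock: 9.85
position: [0.5852, -0.1334, 0.0178]
ee_rot: [-0.54, -0.456, 0.54, -0.456]
ft_force: [0.6, 0.9, 0.7]
grip_width: 0.703
[ 0.58570054 -0.13361438  0.01854736]
```

View pics/w7.png

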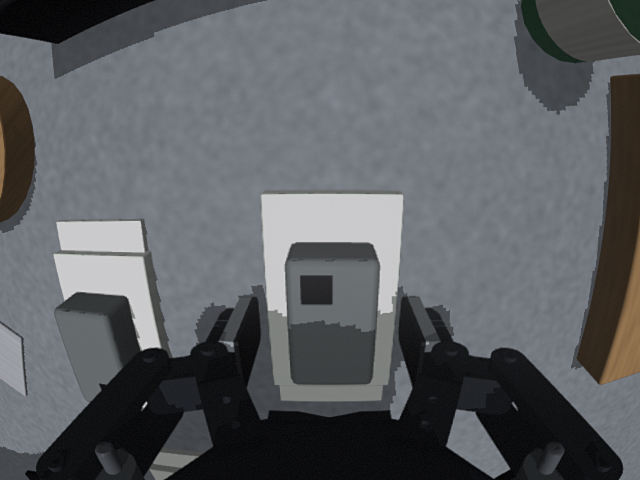

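```bash
python3 -m handwheel '3 0 0 0 0 0 60;0 0 0 0 0 0 30;0 0 0 0 0 0 30;0 0 0 0 0 0 30;0 0 0 0 0 0 30;0 0 0 0 0 0 30' 80
python3 -m handwheel '-10 0 0 0 0 0 30;-20 0 0 0 0 0 30;-30 0 0 0 0 0 30;-30 0 0 0 0 0 30;0 0 0 0 0 0 30'
python3 - <<'E'
from h import *
c=shot("wrist","w8"); print(manip.get_obs()["position"])
plan([0.545,0.122,0.16],down(-90))
E
```

```text
clock: 10.5
position: [0.5858, -0.1341, 0.0156]
ee_rot: [0.541, 0.456, -0.54, 0.456]
ft_force: [-2.4, -0.3, 7.0]
grip_width: 0.402
clock: 11.0
position: [0.5875, -0.134, 0.1094]
ee_rot: [0.542, 0.454, -0.539, 0.458]
ft_force: [0.4, 0.6, -1.4]
grip_width: 0.402
[ 0.58634253 -0.13413851  0.10702068]
from [ 0.5863 -0.1341  0.107 ] N 10
-5.3 -8.4 -24.5  0.140 -0.000 -0.000
-5.3 -11.7 -23.1  0.140 -0.000 -0.000
-5.3 -14.8 -21.3  0.140 -0.000 -0.000
-5.3 -17.7 -19.0  0.140 -0.000 -0.000
-5.3 -20.1 -16.3  0.140 -0.000 -0.000
-5.3 -22.2 -13.4  0.140 -0.000 -0.000
-5.3 -23.9 -10.1  0.140 -0.000 -0.000
-5.3 -25.1 -6.7  0.140 -0.000 -0.000
-5.3 -25.8 -3.1  0.140 -0.000 -0.000
-5.3 -25.9 0.5  0.140 -0.000 -0.000
```

View pics/w8.png

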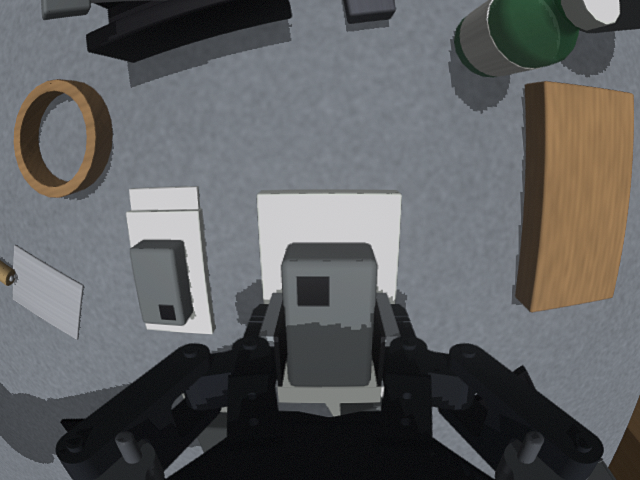

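```bash
cat >> h.py <<'E'
def held(c,uv,tx):
    """pixel -> tool coords on plane tool x = tx (m)"""
    T=np.array(c["T_tool_cam"]); d=rays(c,*np.array(uv,float).T)@T[:3,:3].T; o=T[:3,3]
    return (o+d*((tx-o[0])/d[...,0])[...,None])*1000
E
python3 - <<'E'
from h import *
c=shot("wrist")
print(held(c,[(260,193),(330,192),(398,193),(272,300),(389,300),(330,387),(330,402)],0.0055))
print(held(c,[(285,245),(375,245),(287,384),(373,384)],-0.0185))
E
```

```text
[[  5.5        -29.3702165  -50.74912681]
 [  5.5         -0.7175918  -50.95944126]
 [  5.5         27.11725424 -50.78655195]
 [  5.5        -26.75668312  -2.1380822 ]
 [  5.5         25.92707177  -2.15863507]
 [  5.5         -0.56579886  48.49847239]
 [  5.5         -0.5458414   59.25248067]]
[[-18.5        -16.69365166 -36.44574989]
 [-18.5         15.21674466 -36.46930029]
 [-18.5        -19.06332394  26.56392391]
 [-18.5         17.79081042  26.55631746]]
```

```bash
python3 - <<'E'
from h import *
plan([0.558,0.1212,0.14],down(-89.75))
E
```

```text
from [ 0.5853 -0.1341  0.1053] N 10
-3.5 -7.0 -24.7  0.140 -0.000 -0.000
-3.5 -10.4 -23.5  0.140 -0.000 -0.000
-3.5 -13.5 -21.8  0.140 -0.000 -0.000
-3.5 -16.4 -19.7  0.140 -0.000 -0.000
-3.5 -19.0 -17.2  0.140 -0.000 -0.000
-3.5 -21.2 -14.4  0.140 -0.000 -0.000
-3.5 -23.0 -11.3  0.140 -0.000 -0.000
-3.5 -24.4 -8.0  0.140 -0.000 -0.000
-3.5 -25.3 -4.5  0.140 -0.000 -0.000
-3.5 -25.7 -1.0  0.140 -0.000 -0.000
```

```bash
python3 -m handwheel '-10 -7 -24.5 0.14 0 0 30;-10 -10.5 -23.5 0.14 0 0 30;-10 -13.5 -22 0.14 0 0 30;-5 -16.5 -19.5 0.14 0 0 30;0 -19 -17 0.14 0 0 30;0 -21 -14.5 0.14 0 0 30;0 -23 -11.5 0.14 0 0 30;0 -24.5 -8 0.14 0 0 30'
python3 -m handwheel '0 -25.5 -4.5 0.14 0 0 30;0 -25.5 -1 0.14 0 0 30;0 0 0 0 0 0 30;0 0 0 0 0 0 30;0 0 0 0 0 0 30'
python3 - <<'E'
from h import *
c=shot("wrist","w9"); o=manip.get_obs();print(o["position"],o["joint_pos"],o["grip_width"])
plan([0.5522,0.1212,0.070],down(-89.75,8))
print(held(c,[(260,193),(330,192),(398,193),(330,402)],0.0055))
E
```

```text
clock: 11.9
position: [0.5624, 0.0707, 0.1382]
ee_rot: [-0.7, -0.097, 0.701, -0.097]
ft_force: [-0.3, -0.3, -1.8]
grip_width: 0.408
clock: 12.4
position: [0.5579, 0.1198, 0.1388]
ee_rot: [-0.707, -0.0, 0.708, -0.001]
ft_force: [-0.6, 0.2, -2.5]
grip_width: 0.401
[0.55798733 0.11970679 0.13896607] [ 0.20327665  0.34421075 -0.59321012  1.69675667  0.20714462  1.16500917
 -2.01456478] 0.3993079830269529
from [0.558  0.1197 0.139 ] N 2
34.5 -0.8 2.9  -0.001 0.070 -0.000
34.2 -0.8 5.3  -0.001 0.070 -0.000
[[ 5.50000000e+00 -2.86326646e+01 -4.95576043e+01]
 [ 5.50000000e+00  1.89107478e-02 -4.97657937e+01]
 [ 5.50000000e+00  2.78569779e+01 -4.95908003e+01]
 [ 5.50000000e+00  1.90816919e-01  6.04901195e+01]]
```

View pics/w9.png

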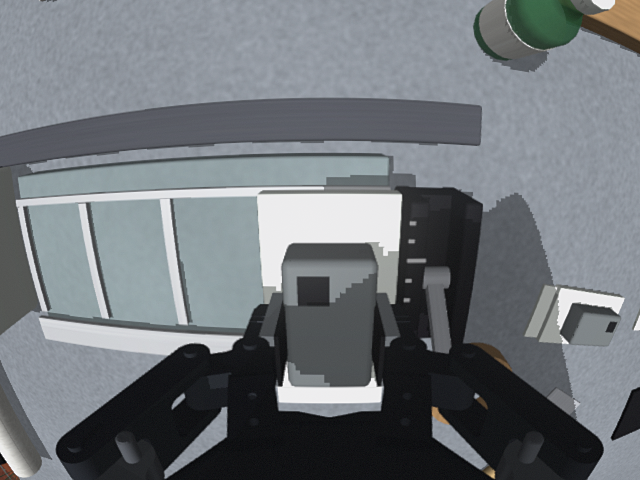

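```bash
python3 -m handwheel '17 -0.4 1.5 0 0.035 0 30;17 -0.4 2 0 0.035 0 30;17 -0.4 2.5 0 0.035 0 30;17 -0.4 3 0 0.035 0 30;0 0 0 0 0 0 30;0 0 0 0 0 0 30'
python3 - <<'E'
from h import *
c=shot("wrist"); o=manip.get_obs();print(o["position"],o["ft_force"])
plan([0.5522,0.1212,0.0575],down(-89.75,8),step=7)
plan([0.5322,0.1212,0.0575],down(-89.75,8),step=7)
c=shot("scene","s1"); a=c["color"][180:380,320:560]; cv2.imwrite("pics/s1.png",cv2.resize(a,None,fx=3,fy=3))
E
```

```text
clock: 13.05
position: [0.5528, 0.1219, 0.0715]
ee_rot: [0.755, 0.0, -0.656, 0.001]
ft_force: [0.7, 0.3, 0.3]
grip_width: 0.403
[0.55344734 0.12219477 0.07212716] [-0.00687246  0.15990774 -0.37557617]
from [0.5534 0.1222 0.0721] N 3
4.8 0.3 1.1  -0.001 -0.000 0.000
4.8 0.3 1.1  -0.001 -0.000 0.000
4.8 0.3 1.1  -0.001 -0.000 0.000
from [0.5534 0.1222 0.0721] N 4
2.9 0.2 5.8  -0.001 -0.000 0.000
2.9 0.2 5.8  -0.001 -0.000 0.000
2.9 0.2 5.8  -0.001 -0.000 0.000
2.9 0.2 5.8  -0.001 -0.000 0.000
```

View pics/s1.png

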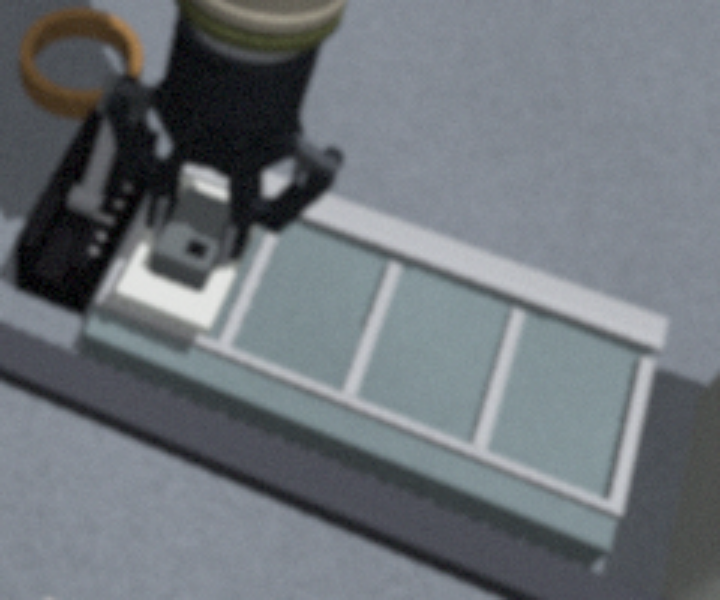

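```bash
python3 -m handwheel '5 0.3 1 0 0 0 30;5 0.3 1 0 0 0 30;3 0.3 0.7 0 0 0 30;3.3 0 0.6 0 0 0 30;0 0 0 0 0 0 30;0 0 0 0 0 0 30'
python3 - <<'E'
from h import *
c=shot("wrist","w10"); o=manip.get_obs();print(o["position"],o["ft_force"],o["torque"])
plan([0.5322,0.1212,0.0555],down(-89.75,8),step=7)
E
```

```text
clock: 13.75
position: [0.5516, 0.1219, 0.0546]
ee_rot: [0.755, 0.001, -0.656, 0.001]
ft_force: [-0.1, -0.5, -0.9]
grip_width: 0.403
[0.55162729 0.12185372 0.05460293] [-0.19250149  0.25718735 -2.02457679] [ 0.02438921  0.1921645  -0.0892006 ]
from [0.5516 0.1219 0.0546] N 3
-1.2 0.2 6.4  -0.001 -0.000 0.000
-1.2 0.2 6.4  -0.001 -0.000 0.000
-1.2 0.2 6.4  -0.001 -0.000 0.000
```

View pics/w10.png

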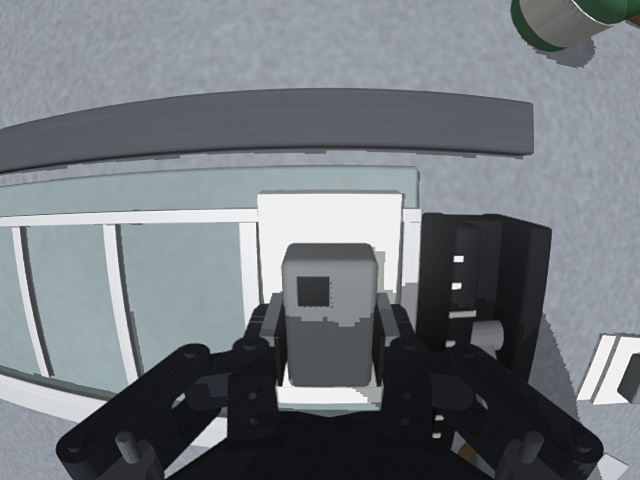

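```bash
python3 -m handwheel '-0.7 0.2 5 0 0 0 30;-0.7 0 5 0 0 0 30;-0.7 0 5 0 0 0 30;0 0 0 0 0 0 30'; python3 -m handwheel '-0.5 0 3 0 0 0 30;0 0 0 0 0 0 30'
python3 -m handwheel '-0.3 0 2 0 0 0 30;0 0 0 0 0 0 30'
```

```text
clock: 14.2
position: [0.5357, 0.1216, 0.0546]
ee_rot: [0.755, 0.001, -0.656, 0.001]
ft_force: [0.3, -0.1, -1.6]
grip_width: 0.398
clock: 14.4
position: [0.5332, 0.1215, 0.0547]
ee_rot: [0.755, 0.001, -0.656, 0.001]
ft_force: [-0.2, -0.9, -2.0]
grip_width: 0.403
clock: 14.6
position: [0.5325, 0.1215, 0.0552]
ee_rot: [0.756, 0.001, -0.655, 0.0]
ft_force: [5.9, 0.8, -2.3]
grip_width: 0.399
```

```bash
python3 - <<'E'
from h import *
plan([0.5368,0.1213,0.0455],down(-89.75,0),n=7)
E
```

```text
from [0.5325 0.1215 0.0552] N 7
1.5 0.0 -0.4  -0.000 -0.020 0.000
1.5 0.0 -0.4  -0.000 -0.020 0.000
1.4 0.0 -0.5  -0.000 -0.020 0.000
1.4 0.0 -0.5  -0.000 -0.020 0.000
1.4 0.0 -0.5  -0.000 -0.020 0.000
1.4 0.0 -0.6  -0.000 -0.020 0.000
1.4 0.0 -0.6  -0.000 -0.020 0.000
```

```bash
python3 -m handwheel '1.5 0 -1.2 0 -0.02 0 30;1.5 0 -0.6 0 -0.02 0 30;1.4 0 -0.5 0 -0.02 0 30;1.4 0 -0.5 0 -0.02 0 30;0 0 0 0 0 0 30'; python3 -m handwheel '1.4 0 -0.5 0 -0.02 0 30;1.4 0 -0.6 0 -0.02 0 30;1.4 0 -0.6 0 -0.02 0 30;0 0 0 0 0 0 30;0 0 0 0 0 0 30'
python3 - <<'E'
from h import *
c=shot("wrist","w11"); o=manip.get_obs();print(o["position"],o["ft_force"],R.from_quat(o["ee_rot"]).as_matrix()[:,0])
E
```

```text
clock: 15.1
position: [0.5348, 0.1215, 0.0488]
ee_rot: [0.727, 0.001, -0.686, 0.0]
ft_force: [0.4, -0.7, 4.1]
grip_width: 0.403
clock: 15.6
position: [0.5368, 0.1217, 0.0456]
ee_rot: [-0.707, -0.001, 0.707, -0.001]
ft_force: [-4.0, -0.3, 9.0]
grip_width: 0.399
[0.53678382 0.12170411 0.04559559] [-3.25205122 -0.44650831  8.48710568] [-9.07467328e-04 -2.38995020e-04 -9.99999560e-01]
```

View pics/w11.png

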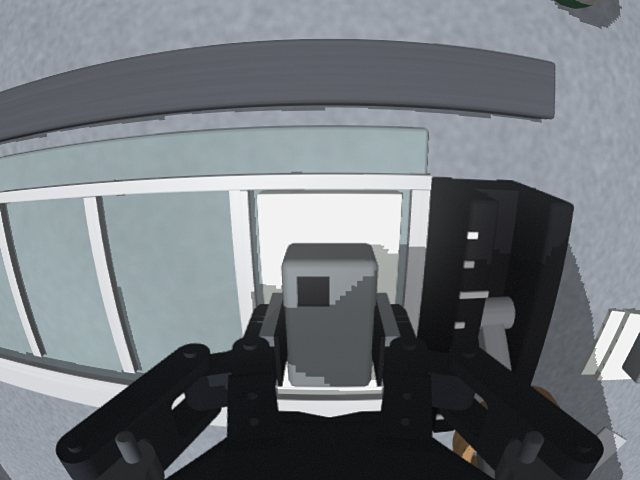

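```bash
python3 -m handwheel '0 0 0.7 0 0 0 30;0 0 0 0 0 0 45;0 0 0 0 0 0 55;0 0 0 0 0 0 55;0 0 0 0 0 0 55'; python3 -m handwheel '-10 0 0 0 0 0 55;-20 0 0 0 0 0 55;-30 0 0 0 0 0 55;-40 0 0 0 0 0 60;-40 0 0 0 0 0 60;0 0 0 0 0 0 60'
python3 - <<'E'
from h import *
c=shot("wrist","w12"); o=manip.get_obs();print(o["position"],o["ft_force"])
W=cloud(c)
for x0 in range(478,600,6):
    s=W[(abs(W[...,0]-x0/1000)<.003)&(abs(W[...,1]-.1212)<.027)&((abs(W[...,1]-.1212)>.019))]
    print(x0,len(s),np.round(np.nanmedian(s[:,2])*1000,1) if len(s) else None,end="; ")
E
```

```text
clock: 16.15
position: [0.5359, 0.1215, 0.0449]
ee_rot: [-0.707, -0.001, 0.707, -0.001]
ft_force: [0.3, 0.3, -0.3]
grip_width: 0.65
clock: 16.75
position: [0.5386, 0.1227, 0.1915]
ee_rot: [0.71, 0.001, -0.704, 0.0]
ft_force: [-0.1, -0.9, -0.4]
grip_width: 0.705
[0.53748321 0.12216405 0.18856187] [-0.36906144  0.67349701 -0.61343472]
478 181 42.3; 484 69 34.6; 490 114 40.2; 496 126 40.1; 502 123 40.1; 508 122 40.1; 514 107 40.1; 520 116 40.1; 526 125 40.0; 532 133 40.1; 538 134 40.3; 544 217 40.6; 550 1176 283.5; 556 4742 275.1; 562 143 40.1; 568 149 40.1; 574 141 40.1; 580 160 40.0; 586 154 36.9; 592 154 35.7; 598 146 30.2;
```

View pics/w12.png

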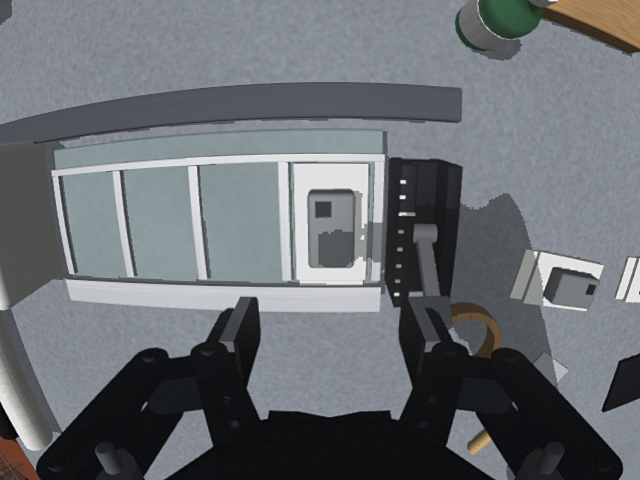

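```bash
python3 - <<'E'
from h import *
plan([0.5948,-0.3018,0.16],down(13.5))
E
```

```text
from [0.5375 0.1222 0.1886] N 13
2.2 32.6 -4.3  -0.139 -0.000 -0.000
2.2 32.9 0.2  -0.139 -0.000 -0.000
2.2 32.6 4.8  -0.139 -0.000 -0.000
2.2 31.6 9.2  -0.139 -0.000 -0.000
2.2 30.0 13.5  -0.139 -0.000 -0.000
2.2 27.9 17.5  -0.139 -0.000 -0.000
2.2 25.2 21.2  -0.139 -0.000 -0.000
2.2 22.0 24.5  -0.139 -0.000 -0.000
2.2 18.4 27.3  -0.139 -0.000 -0.000
2.2 14.4 29.6  -0.139 -0.000 -0.000
2.2 10.2 31.3  -0.139 -0.000 -0.000
2.2 5.8 32.4  -0.139 -0.000 -0.000
2.2 1.2 32.9  -0.139 -0.000 -0.000
```

```bash
python3 -m handwheel '2 32.5 -4.5 -0.139 0 0 60;2 33 0 -0.139 0 0 60;2 32.5 5 -0.139 0 0 60;2 31.5 9 -0.139 0 0 60;2 30 13.5 -0.139 0 0 60;2 28 17.5 -0.139 0 0 60;2 25 21 -0.139 0 0 60;2 22 24.5 -0.139 0 0 60'
python3 -m handwheel '2 18.5 27.5 -0.139 0 0 60;2 14.5 29.5 -0.139 0 0 60;2 10 31.5 -0.139 0 0 60;2 6 32.5 -0.139 0 0 60;2 1 33 -0.139 0 0 60;0 0 0 0 0 0 60;0 0 0 0 0 0 60'
python3 - <<'E'
from h import *
c=shot("wrist","w13"); print(manip.get_obs()["position"])
for b in boards(c,minA=800): print(np.round(b[:6],1))
for r in cams.outline_of("wrist","board_a"):
    k=max(cv2.findContours(r["region"].astype(np.uint8),cv2.RETR_EXTERNAL,cv2.CHAIN_APPROX_NONE)[0],key=len)
    P=atz(c,k[:,0,0],k[:,0,1],.008)[:,:2]*1000; print(round(r["conf"],2),r["box"],cv2.minAreaRect(P.astype(np.float32)))
E
```

```text
clock: 17.6
position: [0.5714, -0.1401, 0.1684]
ee_rot: [-0.599, -0.376, 0.599, -0.375]
ft_force: [1.1, 0.1, -0.3]
grip_width: 0.707
clock: 18.3
position: [0.5934, -0.3028, 0.1579]
ee_rot: [0.438, 0.556, -0.438, 0.555]
ft_force: [0.1, 0.6, 1.0]
grip_width: 0.7
[ 0.59386773 -0.30153659  0.15845956]
[ 102.8 -933.8  330.7  101.2   66.2 1457. ]
[ 594.  -299.3   93.1   60.4  -76.4 3724.5]
[ 455.6 -298.9  117.4   60.1   84.4 8239.5]
[ 457.7 -161.6   60.    57.   -10.2 1850. ]
[ 3.206e+02 -1.691e+02  8.980e+01  4.630e+01 -1.700e+00  1.708e+03]
0.94 [164.8, 0.0, 97.1, 65.9] ((458.8448181152344, -161.8311309814453), (58.66890335083008, 63.424739837646484), 80.16699981689453)
0.81 [130.7, 106.3, 93.0, 150.6] ((456.84063720703125, -298.83642578125), (118.59082794189453, 63.50233840942383), 84.77488708496094)
0.67 [293.5, 159.4, 75.0, 132.8] ((596.6690063476562, -308.9040832519531), (62.67253112792969, 114.533935546875), 12.759785652160645)
```

View pics/w13.png

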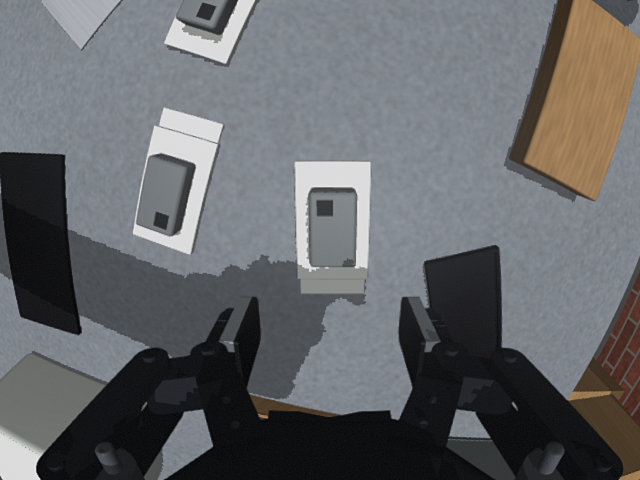

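```bash
python3 -m handwheel '30 0.4 0.3 0 0 0 60;30 0.4 0.2 0 0 0 60;30 0 0 0 0 0 60;28 0 0 0 0 0 60;14 0 0 0 0 0 60;8 0 0 0 0 0 60;2 0 0 0 0 0 60;0 0 0 0 0 0 60' 80
python3 -m handwheel '0 0 0 0 0 0 30;0 0 0 0 0 0 30;0 0 0 0 0 0 30;0 0 0 0 0 0 30;0 0 0 0 0 0 30'
python3 -m handwheel '-10 0 0 0 0 0 30;-20 0 0 0 0 0 30;-30 0 0 0 0 0 30;-40 0 0 0 0 0 30;-25 0 0 0 0 0 30;0 0 0 0 0 0 30;0 0 0 0 0 0 30'
python3 - <<'E'
from h import *
c=shot("wrist","w14"); print(manip.get_obs()["position"])
plan([0.558,0.1991,0.14],down(-89.75))
E
```

```text
clock: 19.2
position: [0.5956, -0.3028, 0.0182]
ee_rot: [0.437, 0.555, -0.437, 0.556]
ft_force: [0.7, 0.0, 0.3]
grip_width: 0.705
clock: 19.7
position: [0.5958, -0.3031, 0.0187]
ee_rot: [0.437, 0.555, -0.437, 0.557]
ft_force: [-0.6, 0.6, 7.0]
grip_width: 0.398
clock: 20.4
position: [0.5949, -0.303, 0.1426]
ee_rot: [0.437, 0.555, -0.437, 0.556]
ft_force: [-0.0, -0.1, -3.3]
grip_width: 0.4
[ 0.59433531 -0.30280016  0.1413874 ]
from [ 0.5943 -0.3028  0.1414] N 13
0.1 6.4 -38.2  0.139 0.000 0.000
0.1 1.0 -38.7  0.139 0.000 0.000
0.1 -4.3 -38.5  0.139 0.000 0.000
0.1 -9.6 -37.5  0.139 0.000 0.000
0.1 -14.7 -35.8  0.139 0.000 0.000
0.1 -19.5 -33.4  0.139 0.000 0.000
0.1 -24.0 -30.4  0.139 0.000 0.000
0.1 -27.9 -26.8  0.139 0.000 0.000
0.1 -31.4 -22.7  0.139 0.000 0.000
0.1 -34.2 -18.1  0.139 0.000 0.000
0.1 -36.4 -13.2  0.139 0.000 0.000
0.1 -37.9 -8.1  0.139 0.000 0.000
0.1 -38.6 -2.7  0.139 0.000 0.000
```

View pics/w14.png

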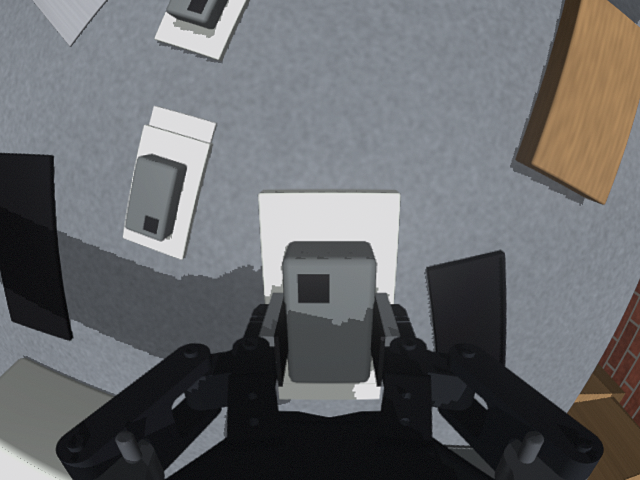

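```bash
python3 -m handwheel '0 6.5 -38 0.139 0 0 30;0 1 -38.5 0.139 0 0 30;0 -4.5 -38.5 0.139 0 0 30;0 -9.5 -37.5 0.139 0 0 30;0 -14.5 -36 0.139 0 0 30;0 -19.5 -33.5 0.139 0 0 30;0 -24 -30.5 0.139 0 0 30;0 -28 -27 0.139 0 0 30'
python3 -m handwheel '0 -31.5 -22.5 0.139 0 0 30;0 -34 -18 0.139 0 0 30;0 -36.5 -13 0.139 0 0 30;0 -38 -8 0.139 0 0 30;0 -38.5 -3 0.139 0 0 30;0 0 0 0 0 0 30;0 0 0 0 0 0 30;0 0 0 0 0 0 30'
python3 - <<'E'
from h import *
c=shot("wrist","w15"); o=manip.get_obs();print(o["position"],o["joint_pos"],o["grip_width"])
plan([0.555,0.1991,0.075],down(-89.75,8),n=4)
E
```

```text
clock: 21.25
position: [0.572, 0.0075, 0.1406]
ee_rot: [-0.665, -0.24, 0.666, -0.239]
ft_force: [0.4, 0.5, -1.5]
grip_width: 0.399
clock: 22.05
position: [0.5592, 0.1974, 0.1411]
ee_rot: [-0.707, -0.0, 0.708, -0.001]
ft_force: [-0.4, -0.2, -2.4]
grip_width: 0.401
[0.55945014 0.19721902 0.14130934] [ 0.03419582  0.38433731 -0.55741432  1.6355505   0.21631769  1.18519398
 -2.14253897] 0.394089361291056
from [0.5595 0.1972 0.1413] N 4
16.6 -0.5 1.1  -0.001 0.035 -0.000
16.5 -0.5 1.7  -0.001 0.035 -0.000
16.5 -0.5 2.3  -0.001 0.035 -0.000
16.4 -0.5 2.8  -0.001 0.035 -0.000
```

View pics/w15.png

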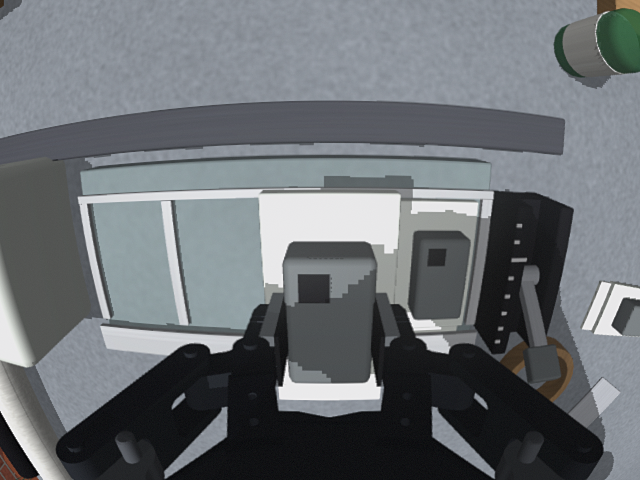

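```bash
python3 -m handwheel '16.6 -0.5 2 0 0.035 0 30;16.5 -0.5 2.5 0 0.035 0 30;16.5 -0.5 3 0 0.035 0 30;16.4 -0.4 3.5 0 0.035 0 30;0 0 0 0 0 0 30;0 0 0 0 0 0 30'
python3 - <<'E'
from h import *
o=manip.get_obs();print(o["position"],o["ft_force"])
plan([0.551,0.1991,0.058],down(-89.75,8),n=4)
E
```

```text
clock: 22.7
position: [0.5521, 0.1999, 0.0759]
ee_rot: [0.755, 0.0, -0.656, 0.001]
ft_force: [0.2, -0.1, -1.7]
grip_width: 0.399
[0.55210514 0.19986984 0.07590045] [ 0.19831513 -0.09794125 -1.68927977]
from [0.5521 0.1999 0.0759] N 4
4.4 0.2 0.9  -0.001 0.000 -0.000
4.4 0.2 0.9  -0.001 0.000 -0.000
4.4 0.2 0.9  -0.001 0.000 -0.000
4.4 0.2 0.9  -0.001 0.000 -0.000
```

```bash
python3 -m handwheel '5 0.2 1 0 0 0 30;5 0.2 1 0 0 0 30;4 0.2 0.8 0 0 0 30;3.5 0.2 0.7 0 0 0 30;0 0 0 0 0 0 30;0 0 0 0 0 0 30'
python3 -m handwheel '-0.7 0 5 0 0 0 30;-0.7 0 5 0 0 0 30;-0.7 0 5 0 0 0 30;0 0 0 0 0 0 30'; python3 -m handwheel '-0.4 0 2.5 0 0 0 30;0 0 0 0 0 0 30'
python3 -m handwheel '-0.2 0 1.5 0 0 0 30;0 0 0 0 0 0 30'
```

```text
clock: 23.3
position: [0.5507, 0.2002, 0.0577]
ee_rot: [0.755, 0.001, -0.656, 0.001]
ft_force: [0.0, -0.8, -1.8]
grip_width: 0.398
clock: 23.7
position: [0.5348, 0.2002, 0.0577]
ee_rot: [0.755, 0.001, -0.656, 0.001]
ft_force: [-0.5, -0.3, -1.4]
grip_width: 0.402
clock: 23.9
position: [0.533, 0.2001, 0.0579]
ee_rot: [0.755, 0.001, -0.656, 0.001]
ft_force: [0.6, -0.5, -1.5]
grip_width: 0.4
clock: 24.1
position: [0.5323, 0.2001, 0.0582]
ee_rot: [0.755, 0.001, -0.655, 0.0]
ft_force: [3.9, -0.3, -1.2]
grip_width: 0.397
```

```bash
python3 - <<'E'
from h import *
plan([0.5361,0.1993,0.0484],down(-89.75,0),n=7)
E
```

```text
from [0.5323 0.2001 0.0582] N 7
1.5 0.1 -0.3  -0.000 -0.020 0.000
1.5 0.1 -0.4  -0.000 -0.020 0.000
1.4 0.1 -0.4  -0.000 -0.020 0.000
1.4 0.1 -0.4  -0.000 -0.020 0.000
1.4 0.1 -0.5  -0.000 -0.020 0.000
1.4 0.1 -0.5  -0.000 -0.020 0.000
1.4 0.1 -0.5  -0.000 -0.020 0.000
```

```bash
python3 -m handwheel '1.5 0.1 -0.8 0 -0.02 0 30;1.5 0.1 -0.5 0 -0.02 0 30;1.4 0.1 -0.5 0 -0.02 0 30;1.4 0.1 -0.4 0 -0.02 0 30;0 0 0 0 0 0 30'; python3 -m handwheel '1.4 0.1 -0.4 0 -0.02 0 30;1.4 0.1 -0.5 0 -0.02 0 30;1.4 0.1 -0.5 0 -0.02 0 30;0 0 0 0 0 0 30;0 0 0 0 0 0 30'
python3 - <<'E'
from h import *
c=shot("wrist","w16"); o=manip.get_obs();print(o["position"],o["ft_force"],R.from_quat(o["ee_rot"]).as_matrix()[:,0])
E
```

```text
clock: 24.6
position: [0.5347, 0.1997, 0.052]
ee_rot: [0.727, 0.001, -0.686, 0.0]
ft_force: [0.9, -0.3, 2.4]
grip_width: 0.401
clock: 25.1
position: [0.5359, 0.1996, 0.0487]
ee_rot: [-0.707, -0.001, 0.708, -0.001]
ft_force: [-3.9, -0.9, 8.8]
grip_width: 0.395
[0.53584045 0.19966227 0.04861792] [-2.98367855 -0.34825394  8.78139685] [-1.22054198e-03 -1.87039011e-04 -9.99999238e-01]
```

View pics/w16.png

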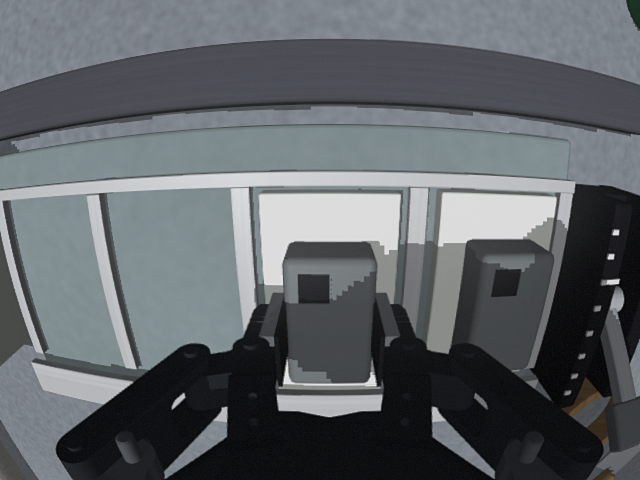

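Seated flat, same force signature as the first. Release and check.

```bash
python3 -m handwheel '0 0 0.5 0 0 0 30;0 0 0 0 0 0 45;0 0 0 0 0 0 55;0 0 0 0 0 0 55;0 0 0 0 0 0 55'; python3 -m handwheel '-10 0 0 0 0 0 55;-20 0 0 0 0 0 55;-30 0 0 0 0 0 55;-40 0 0 0 0 0 60;-40 0 0 0 0 0 60;0 0 0 0 0 0 60'
cat >> h.py <<'E'
def bay(c,y,yr=.027):
    W=cloud(c)
    for x0 in range(484,604,8):
        s=W[(abs(W[...,0]-x0/1000)<.003)&(abs(W[...,1]-y)<yr)&((abs(W[...,1]-y)>.0195))]
        print(x0,np.round(np.nanmedian(s[:,2])*1000,1) if len(s) else None,end="; ")
    print()
E
python3 - <<'E'
from h import *
c=shot("wrist","w17"); o=manip.get_obs();print(o["position"],o["ft_force"])
bay(c,.199);bay(c,.1212)
for b in boards(shot("top"),minA=800,maxA=3000): print("top",np.round(b[:6],1))
E
```

```text
clock: 25.65
position: [0.5354, 0.1993, 0.0479]
ee_rot: [-0.707, -0.0, 0.707, -0.001]
ft_force: [0.2, 0.4, -0.3]
grip_width: 0.646
clock: 26.25
position: [0.5379, 0.2009, 0.1947]
ee_rot: [0.71, 0.002, -0.704, -0.0]
ft_force: [0.3, 1.4, 0.2]
grip_width: 0.698
[0.53689751 0.20020673 0.19176613] [-0.57973575 -0.05622872  0.00159698]
484 39.4; 492 40.1; 500 40.0; 508 40.1; 516 40.3; 524 40.1; 532 40.1; 540 40.2; 548 288.3; 556 278.7; 564 40.0; 572 40.0; 580 40.0; 588 35.8; 596 30.1; 
484 34.4; 492 40.1; 500 40.2; 508 40.4; 516 40.2; 524 272.4; 532 258.6; 540 279.9; 548 279.5; 556 40.2; 564 40.2; 572 40.1; 580 40.1; 588 36.1; 596 30.1; 
top [ 2.9270e+02  6.3350e+02  2.7060e+02  4.3800e+01 -4.0000e-01  2.3965e+03]
top [ 339.1 -645.6  217.9   41.5   -5.6 1465. ]
top [ 459.2 -300.3  117.3   59.7   84.6 1364. ]
top [ 466.1 -134.4  116.3   60.7   79.9 1376. ]
```

View pics/w17.png

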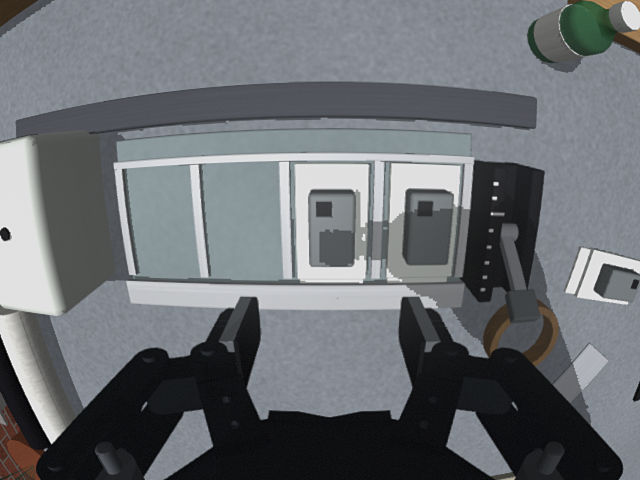

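```bash
python3 - <<'E'
from h import *
plan([0.4618,-0.1411,0.16],down(-10.2))
E
```

```text
from [0.5359 0.1997 0.1896] N 10
2.9 34.1 7.5  -0.139 -0.000 -0.000
2.9 32.7 12.1  -0.139 -0.000 -0.000
2.9 30.7 16.5  -0.139 -0.000 -0.000
2.9 28.1 20.6  -0.139 -0.000 -0.000
2.9 25.0 24.3  -0.139 -0.000 -0.000
2.9 21.4 27.6  -0.139 -0.000 -0.000
2.9 17.3 30.3  -0.139 -0.000 -0.000
2.9 13.0 32.4  -0.139 -0.000 -0.000
2.9 8.4 33.9  -0.139 -0.000 -0.000
3.0 3.6 34.7  -0.139 -0.000 -0.000
```

```bash
python3 -m handwheel '1 34 7.5 -0.139 0 0 60;1 32.5 12 -0.139 0 0 60;1 30.5 16.5 -0.139 0 0 60;1 28 20.5 -0.139 0 0 60;1 25 24.5 -0.139 0 0 60;1 21.5 27.5 -0.139 0 0 60;5 17.5 30.5 -0.139 0 0 60;6 13 32.5 -0.139 0 0 60'
python3 -m handwheel '6 8.5 34 -0.139 0 0 60;6 3.5 34.5 -0.139 0 0 60;0 0 0 0 0 0 60;0 0 0 0 0 0 60;0 0 0 0 0 0 60'
python3 - <<'E'
from h import *
c=shot("wrist","w18"); print(manip.get_obs()["position"],manip.get_obs()["joint_pos"])
for b in boards(c,minA=800): print(np.round(b[:6],1))
for r in cams.outline_of("wrist","board_a"):
    k=max(cv2.findContours(r["region"].astype(np.uint8),cv2.RETR_EXTERNAL,cv2.CHAIN_APPROX_NONE)[0],key=len)
    P=atz(c,k[:,0,0],k[:,0,1],.008)[:,:2]*1000; print(round(r["conf"],2),r["box"],cv2.minAreaRect(P.astype(np.float32)))
E
```

```text
clock: 27.15
position: [0.475, -0.0745, 0.1702]
ee_rot: [-0.599, -0.376, 0.6, -0.375]
ft_force: [1.0, 0.5, -0.5]
grip_width: 0.702
clock: 27.65
position: [0.4613, -0.1401, 0.1588]
ee_rot: [-0.543, -0.454, 0.543, -0.453]
ft_force: [-0.5, 0.5, -0.1]
grip_width: 0.703
[ 0.46147789 -0.14001459  0.15896923] [ 0.64561375  0.10558939 -0.46725204  1.89984172  0.05173351  1.14825046
 -0.01913318]
[ 477.9 -297.2  112.7   17.9   85.7  918. ]
[ 463.6 -133.3  116.    60.2   79.8 9458. ]
0.75 [319.7, 320.1, 64.4, 100.8] ((456.5542297363281, -295.5688171386719), (119.91497802734375, 60.50703811645508), 84.24652862548828)
```

View pics/w18.png

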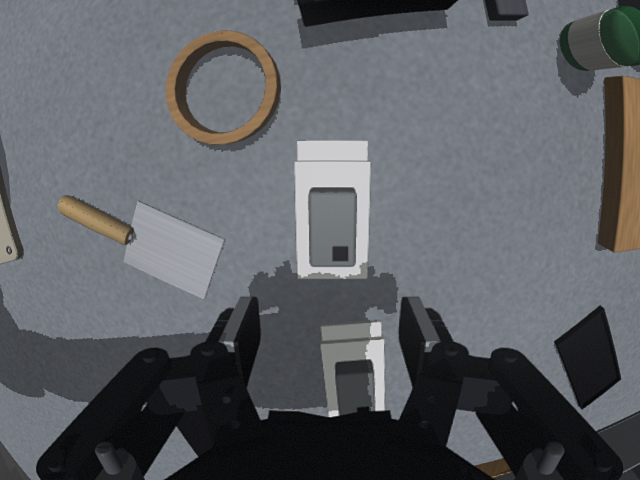

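```bash
python3 -m handwheel '30 0.5 0.5 0 0 0 60;30 0.4 0.5 0 0 0 60;30 0 0 0 0 0 60;28 0 0 0 0 0 60;14 0 0 0 0 0 60;8 0 0 0 0 0 60;2 0 0 0 0 0 60;0 0 0 0 0 0 60' 80
python3 -m handwheel '0 0 0 0 0 0 30;0 0 0 0 0 0 30;0 0 0 0 0 0 30;0 0 0 0 0 0 30;0 0 0 0 0 0 30'
python3 -m handwheel '-10 0 0 0 0 0 30;-20 0 0 0 0 0 30;-30 0 0 0 0 0 30;-40 0 0 0 0 0 30;-40 0 0 0 0 0 30;0 0 0 0 0 0 30;0 0 0 0 0 0 30'
python3 - <<'E'
from h import *
c=shot("wrist","w19"); print(manip.get_obs()["position"])
print(held(c,[(330,402)],0.0055))
plan([0.555,0.3547,0.16],down(90.25))
E
```

```text
clock: 28.55
position: [0.4627, -0.1424, 0.0179]
ee_rot: [0.543, 0.453, -0.542, 0.454]
ft_force: [-0.1, -0.1, 0.3]
grip_width: 0.704
clock: 29.05
position: [0.4629, -0.1427, 0.0184]
ee_rot: [0.543, 0.453, -0.542, 0.454]
ft_force: [-1.5, 0.8, 7.7]
grip_width: 0.398
clock: 29.75
position: [0.4623, -0.1426, 0.1582]
ee_rot: [0.543, 0.452, -0.542, 0.454]
ft_force: [0.6, 0.1, -1.1]
grip_width: 0.396
[ 0.4615962  -0.14239423  0.15692633]
[[ 5.5        -0.54774371 59.26268091]]
from [ 0.4616 -0.1424  0.1569] N 13
-0.2 0.3 -38.9  -0.135 0.000 0.000
-0.2 5.5 -38.5  -0.135 0.000 0.000
-0.2 10.6 -37.4  -0.135 0.000 0.000
-0.2 15.6 -35.7  -0.135 0.000 0.000
-0.2 20.2 -33.2  -0.135 0.000 0.000
-0.2 24.5 -30.2  -0.135 0.000 0.000
-0.2 28.3 -26.6  -0.135 0.000 0.000
-0.2 31.7 -22.6  -0.135 0.000 0.000
-0.2 34.4 -18.1  -0.135 0.000 0.000
-0.2 36.6 -13.3  -0.135 0.000 0.000
-0.2 38.0 -8.3  -0.135 0.000 0.000
-0.2 38.8 -3.1  -0.135 0.000 0.000
-0.2 38.8 2.1  -0.135 0.000 0.000
```

View pics/w19.png

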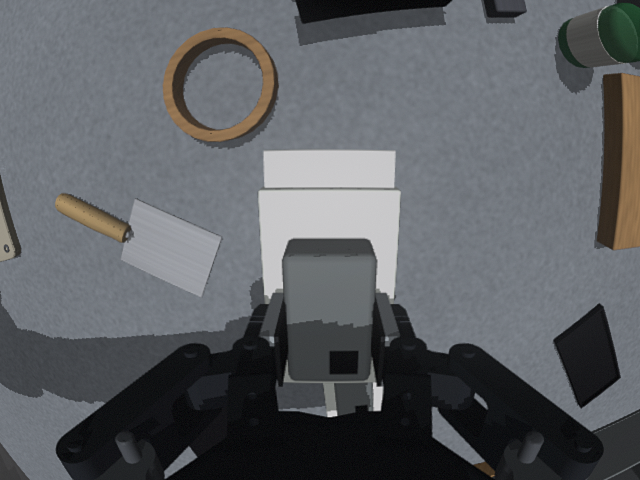

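```bash
python3 -m handwheel '0 0 -39 -0.135 0 0 30;0 5.5 -38.5 -0.135 0 0 30;0 10.5 -37.5 -0.135 0 0 30;0 15.5 -35.5 -0.135 0 0 30;0 20 -33 -0.135 0 0 30;0 24.5 -30 -0.135 0 0 30;0 28.5 -26.5 -0.135 0 0 30;0 31.5 -22.5 -0.135 0 0 30'
python3 -m handwheel '0 34.5 -18 -0.135 0 0 30;0 36.5 -13.5 -0.135 0 0 30;0 38 -8.5 -0.135 0 0 30;0 39 -3 -0.135 0 0 30;0 39 2 -0.135 0 0 30;0 0 0 0 0 0 30;0 0 0 0 0 0 30;0 0 0 0 0 0 30'
python3 - <<'E'
from h import *
c=shot("wrist","w20"); o=manip.get_obs();print(o["position"],o["joint_pos"],o["grip_width"])
plan([0.554,0.3547,0.077],down(90.25,8),n=5)
E
```

```text
clock: 30.6
position: [0.5183, 0.164, 0.1556]
ee_rot: [0.23, 0.669, -0.231, 0.668]
ft_force: [0.6, -0.7, -1.6]
grip_width: 0.397
clock: 31.4
position: [0.5547, 0.3531, 0.1559]
ee_rot: [-0.002, 0.708, 0.001, 0.707]
ft_force: [0.1, -0.3, -1.7]
grip_width: 0.399
[0.55495136 0.35288114 0.15632537] [-0.03789031  0.60127553 -0.86635233  1.42416572  0.46074746  1.32808589
  0.64617145] 0.39394593789905624
from [0.555  0.3529 0.1563] N 5
15.9 0.4 -0.2  -0.000 -0.028 0.000
15.9 0.4 -0.6  -0.000 -0.028 0.000
15.8 0.4 -1.1  -0.000 -0.028 0.000
15.8 0.4 -1.5  -0.000 -0.028 0.000
15.7 0.4 -2.0  -0.000 -0.028 0.000
```

View pics/w20.png

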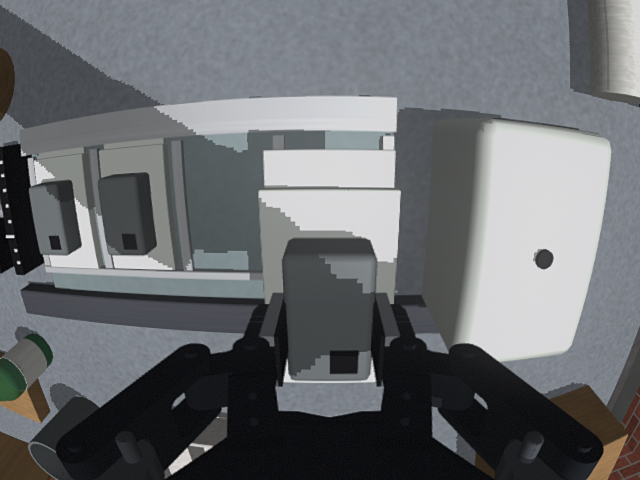

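```bash
python3 -m handwheel '16 0.4 0 0 -0.028 0 30;16 0.4 -0.6 0 -0.028 0 30;16 0.4 -1 0 -0.028 0 30;15.5 0.4 -1.5 0 -0.028 0 30;15.5 0.4 -2 0 -0.028 0 30;0 0 0 0 0 0 30;0 0 0 0 0 0 30'
python3 - <<'E'
from h import *
o=manip.get_obs();print(o["position"],o["ft_force"]); shot("wrist","w21")
plan([0.554,0.3547,0.0578],down(90.25,8),n=4)
E
```

```text
clock: 32.15
position: [0.5544, 0.3555, 0.0784]
ee_rot: [-0.002, 0.656, 0.001, 0.755]
ft_force: [0.7, -0.2, -0.8]
grip_width: 0.4
[0.55444142 0.35547385 0.07837773] [ 0.72664995 -0.19191727 -0.76911642]
from [0.5549 0.3559 0.0789] N 4
5.2 -0.3 -1.0  -0.000 0.000 -0.000
5.2 -0.3 -1.0  -0.000 0.000 -0.000
5.2 -0.3 -1.0  -0.000 0.000 -0.000
5.2 -0.3 -1.0  -0.000 0.000 -0.000
```

View pics/w21.png

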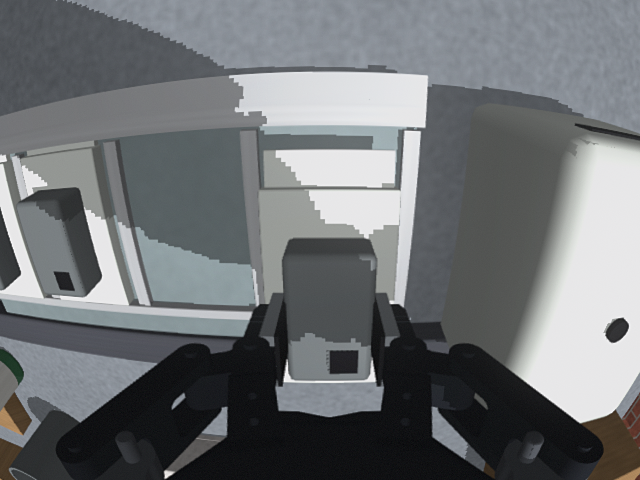

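```bash
python3 -m handwheel '6 0 -1 0 0 0 30;6 0 -1 0 0 0 30;5 0 -1 0 0 0 30;3.8 0 -0.8 0 0 0 30;0 0 0 0 0 0 30;0 0 0 0 0 0 30'
python3 -m handwheel '-0.7 0 -5 0 0 0 30;-0.7 0 -5 0 0 0 30;-0.7 0 -5 0 0 0 30;0 0 0 0 0 0 30'
```

```text
clock: 32.8
position: [0.5533, 0.3564, 0.057]
ee_rot: [-0.002, 0.656, 0.002, 0.755]
ft_force: [-0.9, -1.6, 3.2]
grip_width: 0.397
clock: 33.2
position: [0.5371, 0.3569, 0.057]
ee_rot: [-0.002, 0.656, 0.002, 0.755]
ft_force: [-0.3, 0.6, 1.9]
grip_width: 0.401
```

```bash
python3 -m handwheel '-0.7 -0.5 -1.5 0 0 0 30;0 0 0 0 0 0 30';python3 -m handwheel '-0.3 -0.5 -1.5 0 0 0 30;0 0 0 0 0 0 30'; python3 -m handwheel '-0.3 0 -1.5 0 0 0 30;0 0 0 0 0 0 30'
```

```text
clock: 33.4
position: [0.5361, 0.3561, 0.0572]
ee_rot: [-0.002, 0.656, 0.002, 0.755]
ft_force: [0.6, 0.8, 2.1]
grip_width: 0.394
clock: 33.6
position: [0.5349, 0.3552, 0.0572]
ee_rot: [-0.002, 0.656, 0.002, 0.755]
ft_force: [1.4, 1.7, 2.3]
grip_width: 0.401
clock: 33.8
position: [0.5337, 0.3551, 0.0574]
ee_rot: [-0.002, 0.656, 0.002, 0.755]
ft_force: [2.5, -0.8, 1.6]
grip_width: 0.398
```

```bash
python3 -m handwheel '-0.2 0 -1.2 0 0 0 30;0 0 0 0 0 0 30'; python3 - <<'E'
from h import *
plan([0.5365+0.0013,0.3548,0.0483],down(90.25,0),n=7)
E
```

```text
clock: 34.0
position: [0.5334, 0.3551, 0.0578]
ee_rot: [-0.001, 0.655, 0.002, 0.755]
ft_force: [5.8, 0.3, 1.2]
grip_width: 0.4
from [0.5334 0.3551 0.0578] N 7
1.4 -0.0 0.4  0.000 0.020 -0.000
1.4 -0.0 0.5  0.000 0.020 -0.000
1.4 -0.0 0.5  0.000 0.020 -0.000
1.4 -0.0 0.5  0.000 0.020 -0.000
1.4 -0.0 0.5  0.000 0.020 -0.000
1.4 -0.0 0.6  0.000 0.020 -0.000
1.4 -0.0 0.6  0.000 0.020 -0.000
```

```bash
python3 -m handwheel '1.4 0 1.2 0 0.02 0 30;1.4 0 0.6 0 0.02 0 30;1.4 0 0.5 0 0.02 0 30;1.4 0 0.5 0 0.02 0 30;0 0 0 0 0 0 30'; python3 -m handwheel '1.4 0 0.5 0 0.02 0 30;1.4 0 0.6 0 0.02 0 30;1.4 0 0.6 0 0.02 0 30;0 0 0 0 0 0 30;0 0 0 0 0 0 30'
python3 - <<'E'
from h import *
c=shot("wrist","w22"); o=manip.get_obs();print(o["position"],o["ft_force"],R.from_quat(o["ee_rot"]).as_matrix()[:,0])
E
```

```text
clock: 34.5
position: [0.5357, 0.3551, 0.0517]
ee_rot: [-0.002, 0.686, 0.002, 0.727]
ft_force: [2.3, -2.3, 3.8]
grip_width: 0.396
clock: 35.0
position: [0.537, 0.3556, 0.0486]
ee_rot: [-0.002, 0.708, 0.002, 0.706]
ft_force: [-3.1, -3.7, 9.4]
grip_width: 0.395
[0.53701851 0.35562816 0.04859914] [-2.79195158 -3.12863418 10.95828642] [-1.51059013e-03 -2.18214643e-04 -9.99998835e-01]
```

View pics/w22.png

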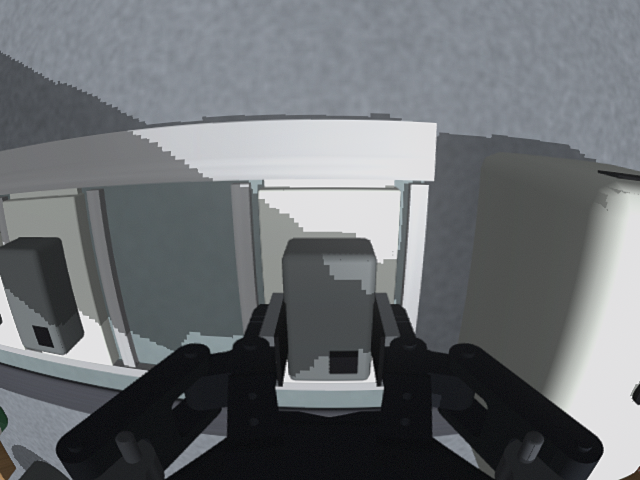

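```bash
python3 -m handwheel '0 0 -0.5 0 0 0 30;0 0 0 0 0 0 45;0 0 0 0 0 0 55;0 0 0 0 0 0 55;0 0 0 0 0 0 55'; python3 -m handwheel '-10 0 0 0 0 0 55;-20 0 0 0 0 0 55;-30 0 0 0 0 0 55;-40 0 0 0 0 0 60;-40 0 0 0 0 0 60;0 0 0 0 0 0 60;0 0 0 0 0 0 60'
python3 - <<'E'
from h import *
c=shot("wrist","w23"); o=manip.get_obs();print(o["position"],o["ft_force"])
bay(c,.355)
for b in boards(shot("top"),minA=800,maxA=3000): print("top",np.round(b[:6],1))
plan([0.4552,-0.3068,0.16],down(-5.5))
E
```

```text
clock: 35.55
position: [0.5367, 0.3554, 0.0478]
ee_rot: [-0.002, 0.707, 0.002, 0.707]
ft_force: [-0.7, -0.2, 0.5]
grip_width: 0.645
clock: 36.25
position: [0.5372, 0.3558, 0.1896]
ee_rot: [-0.002, 0.706, 0.002, 0.708]
ft_force: [-0.2, -0.1, -2.1]
grip_width: 0.706
[0.53686846 0.35524641 0.18814603] [ 0.29197628  0.24272436 -0.64142972]
484 38.6; 492 40.0; 500 40.3; 508 40.0; 516 274.8; 524 283.3; 532 40.0; 540 40.0; 548 39.9; 556 40.0; 564 39.9; 572 40.0; 580 40.2; 588 35.9; 596 30.1; 
top [ 2.928e+02  6.329e+02  2.707e+02  4.480e+01 -1.000e-01  2.459e+03]
top [ 339.  -645.6  218.1   41.5   -5.6 1496. ]
top [ 458.9 -300.3  117.3   60.6   84.6 1389.5]
top [ 532.8  242.9  328.5  135.7   89.3 2250. ]
from [0.5367 0.355  0.1874] N 15
1.9 -44.1 -5.7  0.111 0.000 0.000
1.9 -44.4 -0.7  0.111 0.000 0.000
1.9 -44.2 4.2  0.111 0.000 0.000
1.9 -43.5 9.1  0.111 0.000 0.000
1.9 -42.2 13.9  0.111 0.000 0.000
1.8 -40.4 18.5  0.111 0.000 0.000
1.8 -38.1 22.9  0.111 0.000 0.000
1.8 -35.3 27.0  0.111 0.000 0.000
1.8 -32.1 30.8  0.111 0.000 0.000
1.8 -28.5 34.1  0.111 0.000 0.000
1.8 -24.5 37.1  0.111 0.000 0.000
1.8 -20.2 39.6  0.111 0.000 0.000
1.8 -15.7 41.6  0.111 0.000 0.000
1.8 -11.0 43.1  0.111 0.000 0.000
1.8 -6.1 44.0  0.111 0.000 0.000
```

View pics/w23.png

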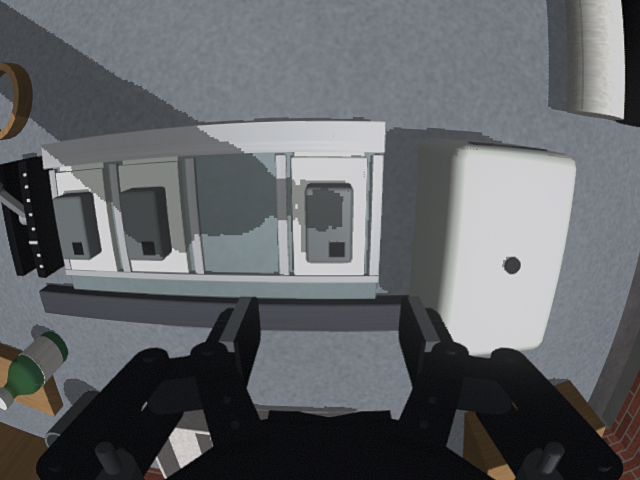

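Third board is flat at 40 mm across and locked. Now the last board.

```bash
python3 -m handwheel '0 -44 -5.5 0.111 0 0 60;0 -44.5 -0.5 0.111 0 0 60;0 -44 4 0.111 0 0 60;0 -43.5 9 0.111 0 0 60;0 -42 14 0.111 0 0 60;0 -40.5 18.5 0.111 0 0 60;0 -38 23 0.111 0 0 60;0 -35.5 27 0.111 0 0 60'
python3 -m handwheel '0 -32 31 0.111 0 0 60;0 -28.5 34 0.111 0 0 60;5 -24.5 37 0.111 0 0 60;5 -20 39.5 0.111 0 0 60;6 -15.5 41.5 0.111 0 0 60;6 -11 43 0.111 0 0 60;6 -6 44 0.111 0 0 60;0 0 0 0 0 0 60'
python3 -m handwheel '0 0 0 0 0 0 60;0 0 0 0 0 0 60'
python3 - <<'E'
from h import *
c=shot("wrist","w24"); print(manip.get_obs()["position"])
for b in boards(c,minA=800): print(np.round(b[:6],1))
for r in cams.outline_of("wrist","board_a"):
    k=max(cv2.findContours(r["region"].astype(np.uint8),cv2.RETR_EXTERNAL,cv2.CHAIN_APPROX_NONE)[0],key=len)
    P=atz(c,k[:,0,0],k[:,0,1],.008)[:,:2]*1000; print(round(r["conf"],2),r["box"],cv2.minAreaRect(P.astype(np.float32)))
plan([0.4552,-0.3068,0.0165],down(-5.5),n=8)
E
```

```text
clock: 37.15
position: [0.4932, 0.0007, 0.1872]
ee_rot: [0.303, 0.639, -0.304, 0.638]
ft_force: [1.2, -2.1, -0.6]
grip_width: 0.703
clock: 37.95
position: [0.4547, -0.3121, 0.1575]
ee_rot: [-0.524, -0.475, 0.526, -0.473]
ft_force: [-0.1, 0.8, -0.7]
grip_width: 0.7
clock: 38.15
position: [0.4586, -0.3045, 0.1595]
ee_rot: [0.521, 0.478, -0.521, 0.477]
ft_force: [0.6, -0.5, 0.9]
grip_width: 0.701
[ 0.45875051 -0.30439521  0.15984784]
[ 456.4 -297.8  114.8   59.9   84.5 9217.5]
[ 314.5 -143.8   87.1   62.7  -34.1 5820.5]
from [ 0.4589 -0.3045  0.16  ] N 8
17.9 -0.4 0.3  0.001 -0.000 0.000
17.9 -0.4 0.3  0.001 -0.000 0.000
17.9 -0.4 0.3  0.001 -0.000 0.000
17.9 -0.4 0.3  0.001 -0.000 0.000
17.9 -0.4 0.3  0.001 -0.000 0.000
17.9 -0.4 0.3  0.001 -0.000 0.000
17.9 -0.4 0.3  0.001 -0.000 0.000
17.9 -0.4 0.3  0.001 -0.000 0.000
```

View pics/w24.png

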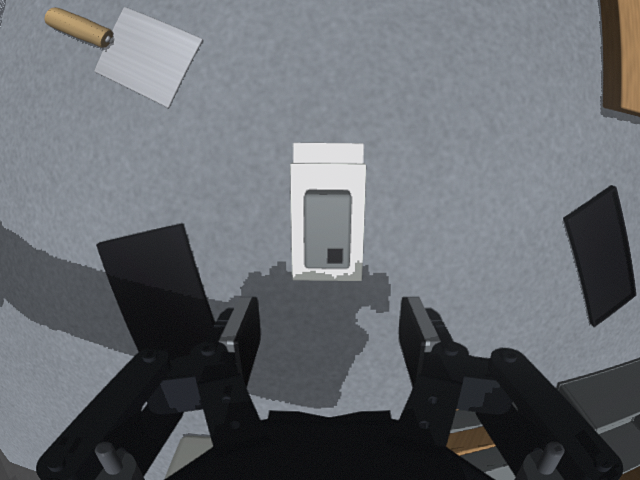

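```bash
python3 -m handwheel '28 -1 0.8 0 0 0 60;28 -1 0.8 0 0 0 60;28 -1 0.6 0 0 0 60;28 0 0 0 0 0 60;16 0 0 0 0 0 60;10 0 0 0 0 0 60;4 0 0 0 0 0 60;0 0 0 0 0 0 60' 80
python3 -m handwheel '0 0 0 0 0 0 30;0 0 0 0 0 0 30;0 0 0 0 0 0 30;0 0 0 0 0 0 30;0 0 0 0 0 0 30'
python3 -m handwheel '-10 0 0 0 0 0 30;-20 0 0 0 0 0 30;-30 0 0 0 0 0 30;-40 0 0 0 0 0 30;-40 0 0 0 0 0 30;0 0 0 0 0 0 30;0 0 0 0 0 0 30'
python3 - <<'E'
from h import *
c=shot("wrist","w25"); print(manip.get_obs()["position"])
plan([0.555,0.2768,0.16],down(90.25),step=42)
E
```

```text
clock: 39.05
position: [0.4555, -0.3076, 0.0183]
ee_rot: [0.522, 0.477, -0.522, 0.478]
ft_force: [-0.2, 0.4, 0.6]
grip_width: 0.702
clock: 39.55
position: [0.456, -0.3082, 0.0195]
ee_rot: [0.522, 0.477, -0.522, 0.478]
ft_force: [-1.0, 0.5, 6.1]
grip_width: 0.4
clock: 40.25
position: [0.4556, -0.3081, 0.1595]
ee_rot: [0.522, 0.476, -0.522, 0.478]
ft_force: [0.1, 0.2, -1.0]
grip_width: 0.405
[ 0.45491114 -0.30773557  0.15810656]
from [ 0.4549 -0.3077  0.1581] N 15
-0.1 3.2 -39.4  -0.111 0.000 0.000
-0.1 7.5 -38.8  -0.111 0.000 0.000
-0.1 11.8 -37.7  -0.111 0.000 0.000
-0.1 15.9 -36.2  -0.111 0.000 0.000
-0.1 19.8 -34.2  -0.111 0.000 0.000
-0.1 23.5 -31.8  -0.111 0.000 0.000
-0.1 26.8 -29.0  -0.111 0.000 0.000
-0.1 29.9 -25.9  -0.111 0.000 0.000
-0.1 32.6 -22.4  -0.111 0.000 0.000
-0.1 34.9 -18.7  -0.111 0.000 0.000
-0.1 36.7 -14.7  -0.111 0.000 0.000
-0.1 38.1 -10.5  -0.111 0.000 0.000
-0.1 39.0 -6.3  -0.111 0.000 0.000
-0.1 39.5 -1.9  -0.111 0.000 0.000
-0.1 39.5 2.5  -0.111 0.000 0.000
```

View pics/w25.png

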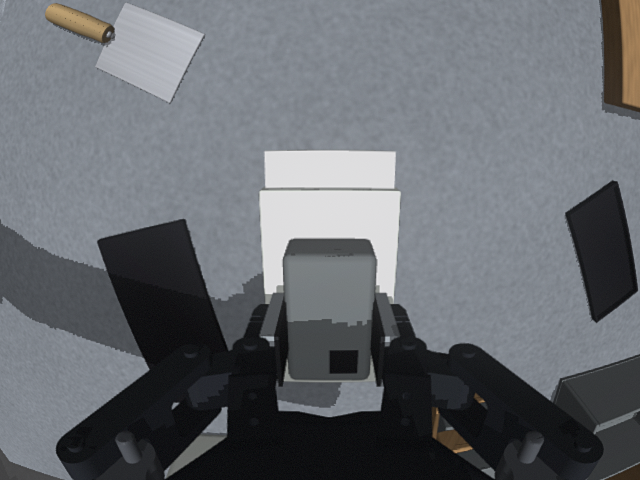

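```bash
python3 -m handwheel '0 3 -39.5 -0.111 0 0 30;0 7.5 -39 -0.111 0 0 30;0 12 -37.5 -0.111 0 0 30;0 16 -36 -0.111 0 0 30;0 20 -34 -0.111 0 0 30;0 23.5 -32 -0.111 0 0 30;0 27 -29 -0.111 0 0 30;0 30 -26 -0.111 0 0 30'
python3 -m handwheel '0 32.5 -22.5 -0.111 0 0 30;0 35 -18.5 -0.111 0 0 30;0 36.5 -14.5 -0.111 0 0 30;0 38 -10.5 -0.111 0 0 30;0 39 -6.5 -0.111 0 0 30;0 39.5 -2 -0.111 0 0 30;0 39.5 2.5 -0.111 0 0 30;0 0 0 0 0 0 30'
python3 -m handwheel '0 0 0 0 0 0 30;0 0 0 0 0 0 30'
python3 - <<'E'
from h import *
c=shot("wrist","w26"); o=manip.get_obs();print(o["position"],o["joint_pos"],o["grip_width"])
plan([0.554,0.2768,0.078],down(90.25,8),n=5)
E
```

```text
clock: 41.1
position: [0.5083, 0.0056, 0.1569]
ee_rot: [0.264, 0.656, -0.265, 0.655]
ft_force: [0.6, 0.3, -1.8]
grip_width: 0.403
clock: 41.9
position: [0.553, 0.2827, 0.1564]
ee_rot: [-0.005, 0.708, 0.007, 0.706]
ft_force: [-0.4, -0.5, -1.3]
grip_width: 0.399
clock: 42.1
position: [0.5554, 0.2753, 0.157]
ee_rot: [-0.002, 0.708, 0.001, 0.707]
ft_force: [0.5, -0.8, -1.9]
grip_width: 0.398
[0.5556243  0.27502852 0.15733853] [ 0.12863178  0.52354538 -0.89261233  1.53196524  0.41796936  1.28877325
  0.75721655] 0.4013501294630217
from [0.5556 0.275  0.1573] N 5
15.9 0.4 -0.3  -0.000 -0.028 0.000
15.9 0.4 -0.8  -0.000 -0.028 0.000
15.8 0.4 -1.2  -0.000 -0.028 0.000
15.8 0.4 -1.6  -0.000 -0.028 0.000
15.7 0.4 -2.1  -0.000 -0.028 0.000
```

View pics/w26.png

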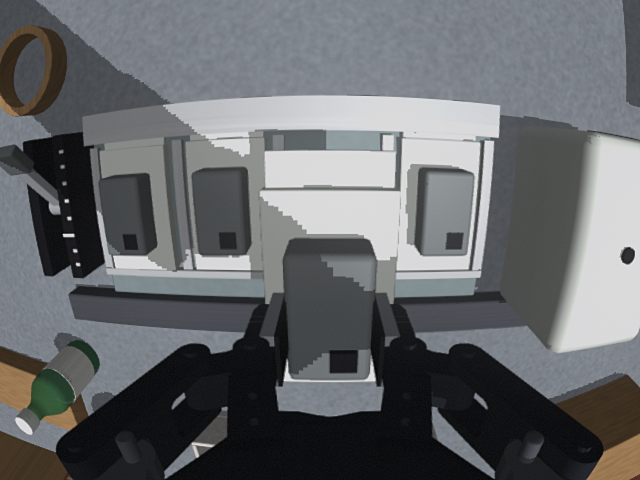

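```bash
python3 -m handwheel '16 0.3 -0.3 0 -0.028 0 30;16 0.2 -0.8 0 -0.028 0 30;16 0.2 -1.2 0 -0.028 0 30;15.5 0.2 -1.6 0 -0.028 0 30;15.5 0 -2 0 -0.028 0 30;0 0 0 0 0 0 30;0 0 0 0 0 0 30'
python3 - <<'E'
from h import *
o=manip.get_obs();print(o["position"],o["ft_force"]); shot("wrist","w27")
plan([0.554,0.2768,0.0592],down(90.25,8),n=4)
E
```

```text
clock: 42.85
position: [0.5543, 0.2765, 0.0792]
ee_rot: [-0.002, 0.656, 0.001, 0.755]
ft_force: [0.1, 0.3, -0.7]
grip_width: 0.401
[0.5543083  0.27653488 0.07923918] [ 0.11264004  0.28012704 -0.74535659]
from [0.5548 0.2769 0.0797] N 4
5.1 -0.0 -0.9  -0.000 0.000 -0.000
5.1 -0.0 -0.9  -0.000 0.000 -0.000
5.1 -0.0 -0.9  -0.000 0.000 -0.000
5.1 -0.0 -0.9  -0.000 0.000 -0.000
```

View pics/w27.png

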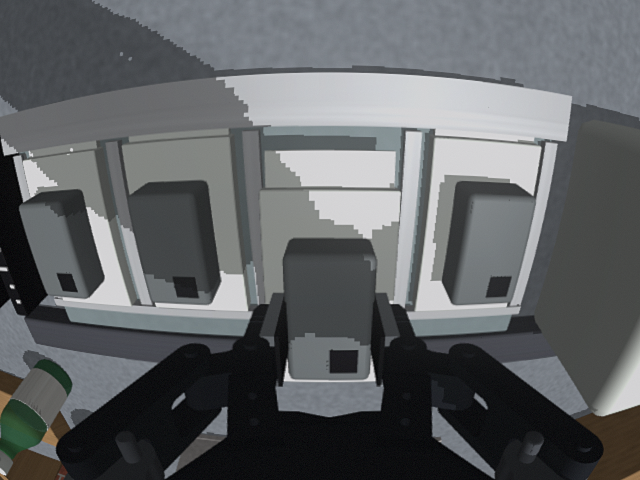

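```bash
python3 -m handwheel '6 0 -1 0 0 0 30;6 0 -1 0 0 0 30;5 0 -1 0 0 0 30;3.2 0 -0.6 0 0 0 30;0 0 0 0 0 0 30;0 0 0 0 0 0 30'
python3 -m handwheel '-0.7 0 -5 0 0 0 30;-0.7 0 -5 0 0 0 30;-0.7 0 -5 0 0 0 30;0 0 0 0 0 0 30'; python3 -m handwheel '-0.3 0 -2.5 0 0 0 30;0 0 0 0 0 0 30'; python3 -m handwheel '-0.3 0 -1.5 0 0 0 30;0 0 0 0 0 0 30'
```

```text
clock: 43.5
position: [0.5532, 0.2776, 0.0583]
ee_rot: [-0.002, 0.656, 0.002, 0.755]
ft_force: [-0.9, -0.5, -0.2]
grip_width: 0.401
clock: 43.9
position: [0.5372, 0.2778, 0.0584]
ee_rot: [-0.002, 0.656, 0.002, 0.755]
ft_force: [-0.5, -0.0, 0.6]
grip_width: 0.398
clock: 44.1
position: [0.5354, 0.2775, 0.0583]
ee_rot: [-0.002, 0.656, 0.002, 0.755]
ft_force: [-0.4, -0.1, 0.3]
grip_width: 0.399
clock: 44.3
position: [0.5341, 0.2775, 0.0584]
ee_rot: [-0.002, 0.656, 0.002, 0.755]
ft_force: [0.8, -1.0, 0.2]
grip_width: 0.396
```

```bash
python3 -m handwheel '-0.2 0 -1.2 0 0 0 30;0 0 0 0 0 0 30'; python3 -m handwheel '-0.2 0 -0.8 0 0 0 30;0 0 0 0 0 0 30'
python3 - <<'E'
from h import *
plan([0.5373,0.277,0.0490],down(90.25,0),n=7)
E
```

```text
clock: 44.5
position: [0.5333, 0.2774, 0.0586]
ee_rot: [-0.002, 0.656, 0.002, 0.755]
ft_force: [2.0, 0.8, 0.9]
grip_width: 0.4
clock: 44.7
position: [0.533, 0.2774, 0.0589]
ee_rot: [-0.001, 0.655, 0.002, 0.755]
ft_force: [5.2, 0.2, 1.3]
grip_width: 0.403
from [0.533  0.2774 0.0589] N 7
1.5 -0.1 0.4  0.000 0.020 -0.000
1.5 -0.1 0.4  0.000 0.020 -0.000
1.5 -0.1 0.5  0.000 0.020 -0.000
1.5 -0.1 0.5  0.000 0.020 -0.000
1.4 -0.1 0.5  0.000 0.020 -0.000
1.4 -0.1 0.6  0.000 0.020 -0.000
1.4 -0.1 0.6  0.000 0.020 -0.000
```

```bash
python3 -m handwheel '1.4 0 1.2 0 0.02 0 30;1.4 0 0.6 0 0.02 0 30;1.4 0 0.5 0 0.02 0 30;1.4 0 0.5 0 0.02 0 30;0 0 0 0 0 0 30'; python3 -m handwheel '1.4 0 0.5 0 0.02 0 30;1.4 0 0.6 0 0.02 0 30;1.4 0 0.6 0 0.02 0 30;0 0 0 0 0 0 30;0 0 0 0 0 0 30'
python3 - <<'E'
from h import *
c=shot("wrist","w28"); o=manip.get_obs();print(o["position"],o["ft_force"],R.from_quat(o["ee_rot"]).as_matrix()[:,0])
E
```

```text
clock: 45.2
position: [0.5355, 0.2773, 0.0527]
ee_rot: [-0.002, 0.686, 0.002, 0.727]
ft_force: [2.2, -1.8, 2.3]
grip_width: 0.396
clock: 45.7
position: [0.537, 0.2777, 0.0495]
ee_rot: [-0.002, 0.708, 0.002, 0.707]
ft_force: [-3.6, -2.3, 9.0]
grip_width: 0.401
[0.53698728 0.2777314  0.04952146] [-2.86656079 -2.17276424  8.65106269] [-1.43441536e-03 -2.35885569e-04 -9.99998943e-01]
```

View pics/w28.png

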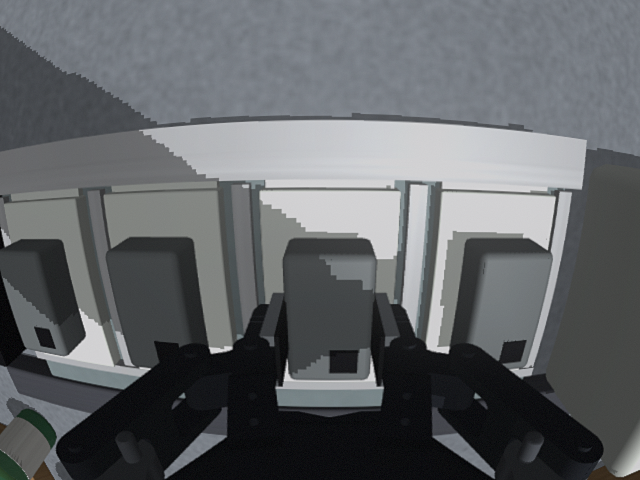

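```bash
python3 -m handwheel '0 0 -0.5 0 0 0 30;0 0 0 0 0 0 45;0 0 0 0 0 0 55;0 0 0 0 0 0 55;0 0 0 0 0 0 55'; python3 -m handwheel '-10 0 0 0 0 0 55;-20 0 0 0 0 0 55;-30 0 0 0 0 0 55;-40 0 0 0 0 0 50;-40 0 0 0 0 0 50;0 0 0 0 0 0 50;0 0 0 0 0 0 50'
python3 - <<'E'
from h import *
c=shot("wrist","w29"); o=manip.get_obs();print(o["position"],o["ft_force"])
for y in (.1212,.1991,.277,.355): bay(c,y)
im,xs,ys=ortho(c,470,610,70,410,40,0.5); cv2.imwrite("pics/o29.png",im)
lever(c)
E
```

```text
clock: 46.25
position: [0.5367, 0.2774, 0.0488]
ee_rot: [-0.002, 0.707, 0.002, 0.707]
ft_force: [0.1, 0.7, 0.3]
grip_width: 0.646
clock: 46.95
position: [0.5372, 0.2778, 0.1905]
ee_rot: [-0.002, 0.706, 0.002, 0.708]
ft_force: [0.0, 0.4, -1.3]
grip_width: 0.587
[0.5367057  0.27731535 0.18916034] [-0.5604305   0.43955405 -0.06374992]
484 34.5; 492 40.1; 500 40.2; 508 40.1; 516 39.9; 524 40.1; 532 40.1; 540 40.1; 548 40.0; 556 40.2; 564 40.1; 572 40.0; 580 40.1; 588 36.0; 596 30.4; 
484 35.0; 492 40.1; 500 40.0; 508 40.0; 516 40.0; 524 275.6; 532 286.2; 540 41.7; 548 40.1; 556 40.2; 564 39.8; 572 40.2; 580 40.1; 588 35.8; 596 30.0; 
484 36.6; 492 40.1; 500 40.0; 508 40.1; 516 272.9; 524 248.3; 532 216.7; 540 214.4; 548 200.5; 556 40.2; 564 40.0; 572 40.1; 580 40.0; 588 36.0; 596 29.8; 
484 37.6; 492 40.2; 500 40.0; 508 40.1; 516 40.0; 524 272.5; 532 277.0; 540 257.4; 548 268.0; 556 40.1; 564 40.0; 572 40.0; 580 40.0; 588 36.0; 596 30.1; 
lever pts 314 [[471.3, 33.7, 98.5], [478.4, 44.5, 104.5], [486.2, 56.5, 108.1]]
0 [470.1 477.8 108.2] 1 [483.6 492.3 117. ] 2 [498.8 508.4 122.7] 3 [515.2 525.2 125.1] 4 [532.2 542.2 125.1] 5 [549.  558.6 122.7] 6 [565.1 573.8 117. ] 7 [579.6 587.3 108.2]
```

View pics/w29.png

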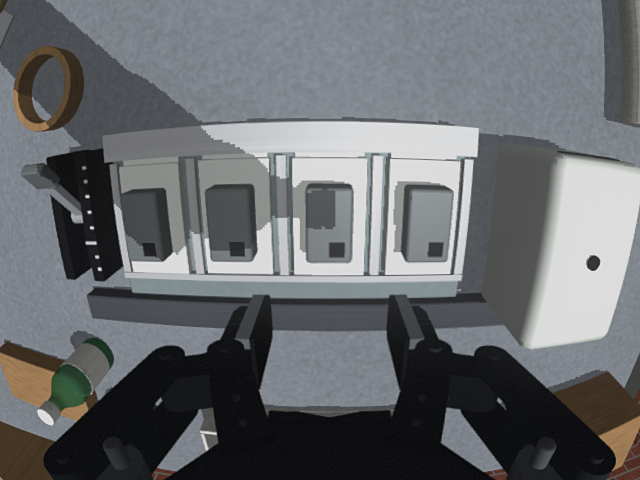

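View pics/o29.png

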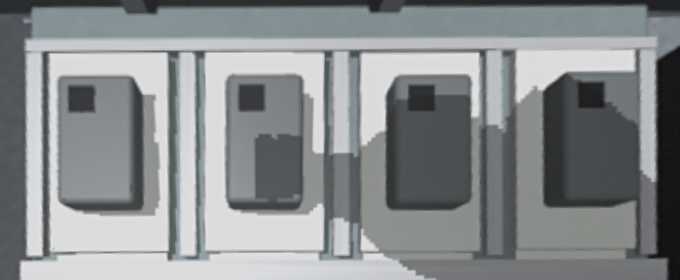

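```bash
python3 - <<'E'
from h import *
plan([0.484,0.0455,0.17],down(0))
E
```

```text
from [0.5367 0.2773 0.1892] N 11
1.7 -21.0 -4.9  0.143 0.000 0.000
1.7 -21.5 -1.8  0.143 0.000 0.000
1.7 -21.6 1.2  0.143 0.000 0.000
1.7 -21.2 4.3  0.143 0.000 0.000
1.7 -20.3 7.3  0.143 0.000 0.000
1.7 -19.1 10.1  0.143 0.000 0.000
1.7 -17.5 12.7  0.143 0.000 0.000
1.7 -15.5 15.1  0.143 0.000 0.000
1.7 -13.1 17.2  0.143 0.000 0.000
1.7 -10.6 18.9  0.143 0.000 0.000
1.7 -7.8 20.2  0.143 0.000 0.000
```

```bash
python3 -m handwheel '1 -21 -5 0.143 0 0 40;1 -21.5 -2 0.143 0 0 40;1 -21.5 1 0.143 0 0 40;1 -21 4.5 0.143 0 0 40;2 -20.5 7.5 0.143 0 0 40;2 -19 10 0.143 0 0 40;2 -17.5 12.5 0.143 0 0 40;2 -15.5 15 0.143 0 0 40' 40
python3 -m handwheel '2 -13 17 0.143 0 0 40;2 -10.5 19 0.143 0 0 40;2 -8 20 0.143 0 0 40;0 0 0 0 0 0 40;0 0 0 0 0 0 40;0 0 0 0 0 0 40'
python3 - <<'E'
from h import *
c=shot("wrist","w30"); o=manip.get_obs();print(o["position"],o["grip_width"]*85.4); lever(c)
plan([0.484,0.0455,0.09],down(0),step=15)
E
```

```text
clock: 47.8
position: [0.4971, 0.1082, 0.1759]
ee_rot: [0.383, 0.595, -0.383, 0.594]
ft_force: [0.6, -0.4, -0.6]
grip_width: 0.465
clock: 48.4
position: [0.4836, 0.0472, 0.1707]
ee_rot: [0.498, 0.502, -0.499, 0.501]
ft_force: [-0.7, -0.0, 1.1]
grip_width: 0.463
[0.48370175 0.04727687 0.17082109] 39.85873910104475
lever pts 1014 [[471.0, 33.4, 98.3], [478.3, 45.9, 104.2], [486.2, 57.5, 108.0]]
0 [470.1 477.8 108.2] 1 [483.6 492.3 117. ] 2 [498.8 508.4 122.7] 3 [515.2 525.2 125.1] 4 [532.2 542.2 125.1] 5 [549.  558.6 122.7] 6 [565.1 573.8 117. ] 7 [579.6 587.3 108.2] 
from [0.4837 0.0473 0.1708] N 6
13.5 0.1 0.3  0.001 -0.000 0.000
13.5 0.1 0.3  0.001 -0.000 0.000
13.5 0.1 0.3  0.001 -0.000 0.000
13.5 0.1 0.3  0.001 -0.000 0.000
13.5 0.1 0.3  0.001 -0.000 0.000
13.5 0.1 0.3  0.001 -0.000 0.000
```

View pics/w30.png

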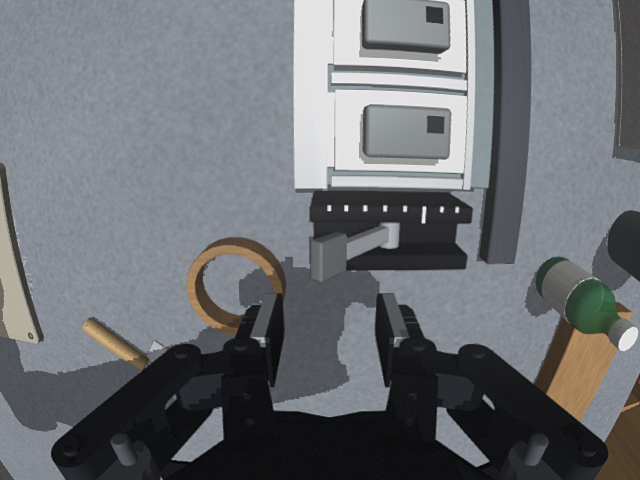

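```bash
python3 -m handwheel '13.5 0 0.3 0 0 0 40;13.5 0 0.3 0 0 0 40;13.5 0 0.3 0 0 0 40;13.5 0 0.3 0 0 0 40;13.5 0 0.3 0 0 0 40;12 0 0 0 0 0 40;0 0 0 0 0 0 40'
python3 - <<'E'
from h import *
c=shot("wrist","w31"); o=manip.get_obs();print(o["position"],o["ft_force"])
E
```

```text
clock: 49.15
position: [0.4827, 0.0447, 0.0897]
ee_rot: [0.499, 0.502, -0.5, 0.5]
ft_force: [0.1, -0.2, -0.6]
grip_width: 0.469
[0.4833031  0.04483921 0.09077015] [-0.04600019  0.80632302  0.62769761]
```

View pics/w31.png

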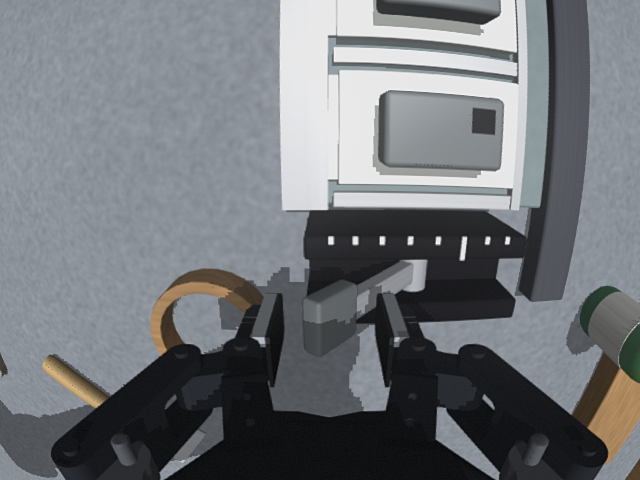

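```bash
python3 -m handwheel '0 4 0 0 0 0 40;0 4 0 0 0 0 40;0 0 0 0 0 0 40';for i in 1; do python3 -m handwheel '0 2 0 0 0 0 40;0 0 0 0 0 0 40'; done; python3 -m handwheel '0 2 0 0 0 0 40;0 0 0 0 0 0 40'; python3 -m handwheel '0 2 0 0 0 0 40;0 0 0 0 0 0 40'
```

```text
clock: 49.5
position: [0.4921, 0.0448, 0.0919]
ee_rot: [0.499, 0.501, -0.499, 0.501]
ft_force: [-2.7, -0.9, 0.2]
grip_width: 0.468
clock: 49.7
position: [0.4928, 0.0448, 0.0915]
ee_rot: [0.499, 0.501, -0.5, 0.5]
ft_force: [-7.4, -0.2, 5.0]
grip_width: 0.472
clock: 49.9
position: [0.4939, 0.0449, 0.0913]
ee_rot: [0.498, 0.502, -0.5, 0.5]
ft_force: [-12.8, 0.2, 8.0]
grip_width: 0.466
clock: 50.1
position: [0.4955, 0.0448, 0.0912]
ee_rot: [0.498, 0.502, -0.501, 0.5]
ft_force: [-12.8, -0.6, 8.8]
grip_width: 0.465
```

```bash
python3 -m handwheel '0 1.5 0 0 0 0 40;0 0 0 0 0 0 40'; python3 -m handwheel '0 1.5 0 0 0 0 40;0 0 0 0 0 0 40';  python3 - <<'E'
from h import *
lever(shot("wrist"))
E
```

```text
clock: 50.3
position: [0.4983, 0.0449, 0.0915]
ee_rot: [0.498, 0.501, -0.5, 0.5]
ft_force: [-1.9, 0.4, 1.4]
grip_width: 0.467
clock: 50.5
position: [0.5016, 0.0448, 0.0919]
ee_rot: [0.5, 0.5, -0.499, 0.501]
ft_force: [-0.6, 1.1, -0.0]
grip_width: 0.469
lever pts 2759 [[474.5, 34.2, 98.9], [491.6, 55.1, 114.1], [526.6, 57.8, 124.5]]
0 [470.1 477.8 108.2] 1 [483.6 492.3 117. ] 2 [498.8 508.4 122.7] 3 [515.2 525.2 125.1] 4 [532.2 542.2 125.1] 5 [549.  558.6 122.7] 6 [565.1 573.8 117. ] 7 [579.6 587.3 108.2]
```

```bash
python3 -m handwheel '0 -1 0 0 0 0 40;0 0 0 0 0 0 40;0 0 0 0 0 0 40;0 0 0 0 0 0 40;0 0 0 0 0 0 40;0 0 0 0 0 0 40;0 0 0 0 0 0 40;0 0 0 0 0 0 40'; python3 - <<'E'
from h import *
c=shot("wrist","w32")
cv2.imwrite("pics/w32.png",cv2.resize(c["color"][200:400,220:460],None,fx=3,fy=3))
E
```

```text
clock: 51.35
position: [0.4998, 0.0448, 0.0916]
ee_rot: [0.499, 0.501, -0.499, 0.501]
ft_force: [-0.6, -0.3, 0.6]
grip_width: 0.468
```

View pics/w32.png

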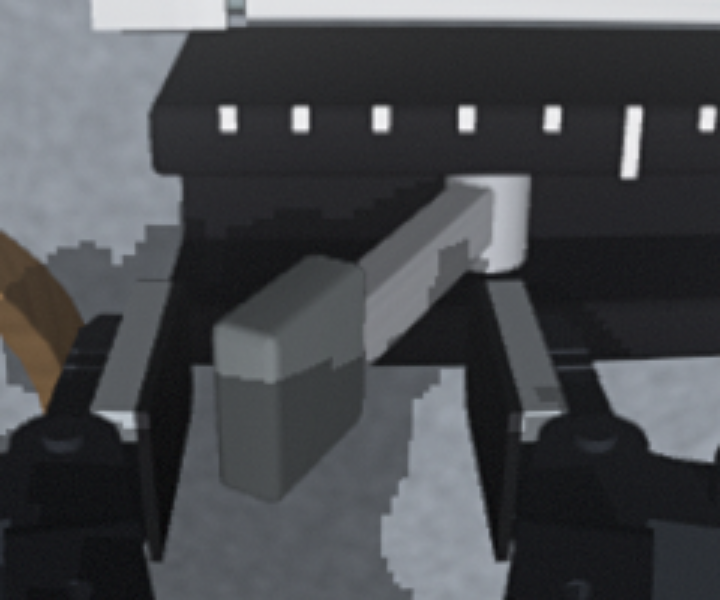

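```bash
cat >> h.py <<'E'
def lev(c,w=40.,px=530.2,py=45.5):
    o=manip.get_obs(); x=o["position"][0]*1e3; W=cloud(c)*1e3
    s=W[(abs(W[...,1]-py)<13)&(W[...,2]>92)&(W[...,2]<128)&(W[...,0]>x-w/2+2.5)&(W[...,0]<x+w/2-2.5)]
    print(len(s),"near",round(x-w/2,1),"x",np.round(np.percentile(s[:,0],[2,98]),1),"ztop",np.round(np.percentile(s[:,2],98),1))
    t=s[s[:,2]>np.percentile(s[:,2],80)]; print("top centre x",np.round(np.median(t[:,0]),1),"a~",np.round(np.arctan2(px-np.median(t[:,0]),80),2))
    for n in range(8):
        a=.7-.2*n; print(n,np.round([px-85*np.sin(a)-5*np.cos(a),40+85*np.cos(a)+5*abs(np.sin(a))],1),end=" ")
    print()
E
python3 - <<'E'
from h import *
lev(shot("wrist"))
E
```

```text
3233 near 479.8 x [484.8 503.4] ztop 116.6
top centre x 491.0 a~ 0.46
0 [471.6 108.2] 1 [485.1 117. ] 2 [500.3 122.7] 3 [516.7 125.1] 4 [533.7 125.1] 5 [550.5 122.7] 6 [566.6 117. ] 7 [581.1 108.2]
```

```bash
python3 -m handwheel '0 4 0 0 0 0 40;0 4 0 0 0 0 40;0 0 0 0 0 0 40'; python3 -m handwheel '0 2 0 0 0 0 40;0 0 0 0 0 0 40';python3 -m handwheel '0 1.5 0 0 0 0 40;0 0 0 0 0 0 40'; python3 -m handwheel '0 1.5 0 0 0 0 40;0 0 0 0 0 0 40'
```

```text
clock: 51.75
position: [0.5074, 0.0449, 0.0913]
ee_rot: [0.499, 0.501, -0.5, 0.5]
ft_force: [-6.1, -0.9, 1.1]
grip_width: 0.471
clock: 51.95
position: [0.5088, 0.0449, 0.0912]
ee_rot: [0.498, 0.501, -0.5, 0.5]
ft_force: [-7.6, -0.4, 4.3]
grip_width: 0.473
clock: 52.15
position: [0.5104, 0.0449, 0.0913]
ee_rot: [0.498, 0.501, -0.5, 0.5]
ft_force: [-6.9, 0.2, 5.3]
grip_width: 0.472
clock: 52.35
position: [0.5131, 0.0449, 0.0915]
ee_rot: [0.499, 0.501, -0.499, 0.501]
ft_force: [-0.6, -0.2, -0.3]
grip_width: 0.469
```

```bash
python3 -m handwheel '0 0 0 0 0 0 40;0 0 0 0 0 0 40;0 0 0 0 0 0 40;0 0 0 0 0 0 40;0 0 0 0 0 0 40;0 0 0 0 0 0 40;0 0 0 0 0 0 40;0 0 0 0 0 0 40'; python3 - <<'E'
from h import *
lev(shot("wrist","w33"))
E
python3 -m handwheel '0 0 0 0 0 0 40;0 0 0 0 0 0 40'
```

```text
clock: 53.15
position: [0.5128, 0.0449, 0.0916]
ee_rot: [0.499, 0.501, -0.499, 0.501]
ft_force: [0.7, 1.0, 0.6]
grip_width: 0.468
3012 near 492.8 x [499.9 515.4] ztop 122.6
top centre x 506.2 a~ 0.29
0 [471.6 108.2] 1 [485.1 117. ] 2 [500.3 122.7] 3 [516.7 125.1] 4 [533.7 125.1] 5 [550.5 122.7] 6 [566.6 117. ] 7 [581.1 108.2] 
clock: 53.4
position: [0.5128, 0.0449, 0.0916]
ee_rot: [0.499, 0.501, -0.499, 0.501]
ft_force: [0.2, -1.2, 0.7]
grip_width: 0.466
```

Notch 2 confirmed (499.9 / 122.6). Next, notch 3 (midpoint near ≈ 508).

```bash
python3 -m handwheel '0 4 0 0 0 0 40;0 4 0 0 0 0 40;0 0 0 0 0 0 40'; python3 -m handwheel '0 2.5 0 0 0 0 40;0 0 0 0 0 0 40';python3 -m handwheel '0 2 0 0 0 0 40;0 0 0 0 0 0 40'; python3 -m handwheel '0 1.5 0 0 0 0 40;0 0 0 0 0 0 40'
```

```text
clock: 53.7
position: [0.521, 0.0449, 0.0914]
ee_rot: [0.499, 0.501, -0.499, 0.501]
ft_force: [-1.5, -1.1, 0.8]
grip_width: 0.468
clock: 53.9
position: [0.5229, 0.0449, 0.0914]
ee_rot: [0.499, 0.501, -0.5, 0.5]
ft_force: [-4.4, 0.0, 1.5]
grip_width: 0.469
clock: 54.1
position: [0.5248, 0.045, 0.0914]
ee_rot: [0.499, 0.501, -0.5, 0.501]
ft_force: [-5.2, -0.9, 2.7]
grip_width: 0.469
clock: 54.3
position: [0.5267, 0.045, 0.0916]
ee_rot: [0.499, 0.501, -0.499, 0.501]
ft_force: [-4.0, 0.6, 2.4]
grip_width: 0.472
```

```bash
python3 -m handwheel '0 1.5 0 0 0 0 40;0 0 0 0 0 0 40'; python3 -m handwheel '0 0 0 0 0 0 40;0 0 0 0 0 0 40;0 0 0 0 0 0 40;0 0 0 0 0 0 40;0 0 0 0 0 0 40;0 0 0 0 0 0 40;0 0 0 0 0 0 40;0 0 0 0 0 0 40'; python3 - <<'E'
from h import *
lev(shot("wrist","w34"))
E
python3 -m handwheel '0 0 0 0 0 0 40;0 0 0 0 0 0 40'
```

```text
clock: 54.5
position: [0.529, 0.0449, 0.0917]
ee_rot: [0.5, 0.5, -0.499, 0.501]
ft_force: [0.4, -1.3, 0.0]
grip_width: 0.464
clock: 55.3
position: [0.5283, 0.0449, 0.0916]
ee_rot: [0.499, 0.501, -0.499, 0.501]
ft_force: [1.0, -0.2, -0.2]
grip_width: 0.468
2586 near 508.3 x [515.8 527. ] ztop 125.7
top centre x 521.5 a~ 0.11
0 [471.6 108.2] 1 [485.1 117. ] 2 [500.3 122.7] 3 [516.7 125.1] 4 [533.7 125.1] 5 [550.5 122.7] 6 [566.6 117. ] 7 [581.1 108.2] 
clock: 55.55
position: [0.5283, 0.0449, 0.0916]
ee_rot: [0.499, 0.501, -0.499, 0.501]
ft_force: [-0.3, -0.2, -0.6]
grip_width: 0.472
```

```bash
python3 -m handwheel '0 0 0 0 0 0 30;0 0 0 0 0 0 30;0 0 0 0 0 0 30';python3 -m handwheel '0 3 0 0 0 0 30;0 3 0 0 0 0 30;0 0 0 0 0 0 30'; python3 -m handwheel '0 2 0 0 0 0 30;0 0 0 0 0 0 30';python3 -m handwheel '0 1.5 0 0 0 0 30;0 0 0 0 0 0 30'; python3 -m handwheel '0 1.5 0 0 0 0 30;0 0 0 0 0 0 30'
```

```text
clock: 55.85
position: [0.5283, 0.0449, 0.0916]
ee_rot: [0.499, 0.501, -0.499, 0.501]
ft_force: [-0.8, -0.0, -0.7]
grip_width: 0.348
clock: 56.15
position: [0.5342, 0.045, 0.0914]
ee_rot: [0.499, 0.501, -0.5, 0.501]
ft_force: [-3.3, 0.0, 2.3]
grip_width: 0.353
clock: 56.35
position: [0.536, 0.045, 0.0914]
ee_rot: [0.499, 0.501, -0.499, 0.501]
ft_force: [-4.3, 0.1, 2.8]
grip_width: 0.357
clock: 56.55
position: [0.5377, 0.045, 0.0915]
ee_rot: [0.499, 0.501, -0.499, 0.501]
ft_force: [-3.2, -0.7, 2.1]
grip_width: 0.349
clock: 56.75
position: [0.54, 0.0449, 0.0917]
ee_rot: [0.5, 0.5, -0.499, 0.501]
ft_force: [0.3, -0.2, 0.5]
grip_width: 0.35
```

```bash
python3 -m handwheel '0 0 0 0 0 0 30;0 0 0 0 0 0 30;0 0 0 0 0 0 30;0 0 0 0 0 0 30;0 0 0 0 0 0 30;0 0 0 0 0 0 30;0 0 0 0 0 0 30;0 0 0 0 0 0 30'; python3 - <<'E'
from h import *
c=shot("wrist","w35");lev(c,30)
cv2.imwrite("pics/w35.png",cv2.resize(c["color"][200:400,220:460],None,fx=3,fy=3))
E
python3 -m handwheel '0 0 0 0 0 0 30;0 0 0 0 0 0 30'
```

```text
clock: 57.55
position: [0.5393, 0.045, 0.0916]
ee_rot: [0.499, 0.501, -0.499, 0.501]
ft_force: [0.9, -0.5, 0.2]
grip_width: 0.353
2440 near 524.3 x [530.6 541.7] ztop 125.7
top centre x 535.8 a~ -0.07
0 [471.6 108.2] 1 [485.1 117. ] 2 [500.3 122.7] 3 [516.7 125.1] 4 [533.7 125.1] 5 [550.5 122.7] 6 [566.6 117. ] 7 [581.1 108.2] 
clock: 57.8
position: [0.5393, 0.0449, 0.0916]
ee_rot: [0.499, 0.501, -0.499, 0.501]
ft_force: [-0.3, 0.4, -0.9]
grip_width: 0.352
```

View pics/w35.png

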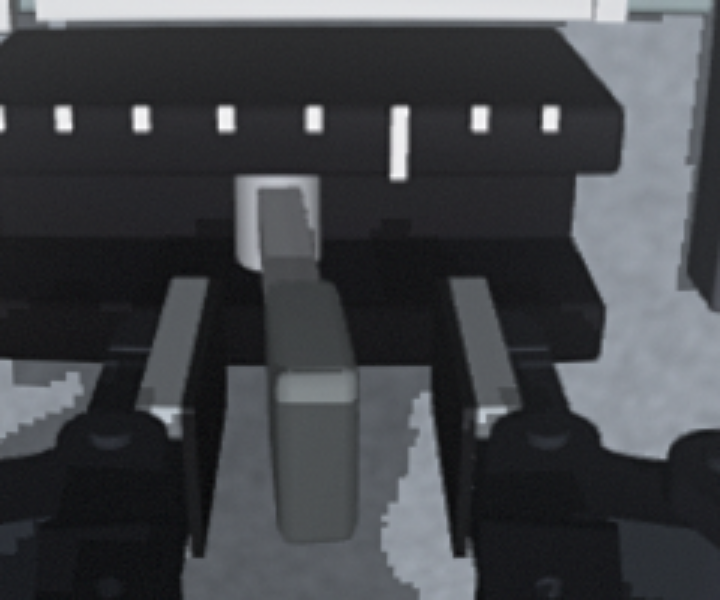

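```bash
python3 -m handwheel '0 0 0 0 0 0 26;0 0 0 0 0 0 26;0 0 0 0 0 0 26';python3 -m handwheel '0 3 0 0 0 0 26;0 2.5 0 0 0 0 26;0 0 0 0 0 0 26'; python3 -m handwheel '0 2 0 0 0 0 26;0 0 0 0 0 0 26';python3 -m handwheel '0 1.5 0 0 0 0 26;0 0 0 0 0 0 26'
```

```text
clock: 58.1
position: [0.5393, 0.0449, 0.0916]
ee_rot: [0.499, 0.501, -0.499, 0.501]
ft_force: [0.6, -0.6, -0.2]
grip_width: 0.303
clock: 58.4
position: [0.5448, 0.045, 0.0915]
ee_rot: [0.499, 0.501, -0.499, 0.501]
ft_force: [-2.7, -0.1, 1.6]
grip_width: 0.299
clock: 58.6
position: [0.5461, 0.045, 0.0913]
ee_rot: [0.499, 0.501, -0.5, 0.5]
ft_force: [-6.1, -0.2, 3.0]
grip_width: 0.303
clock: 58.8
position: [0.5473, 0.0449, 0.0912]
ee_rot: [0.499, 0.501, -0.5, 0.5]
ft_force: [-5.5, -1.1, 2.3]
grip_width: 0.303
```

```bash
python3 -m handwheel '0 1 0 0 0 0 26;0 0 0 0 0 0 26';python3 -m handwheel '0 1 0 0 0 0 26;0 0 0 0 0 0 26'
```

```text
clock: 59.0
position: [0.5485, 0.045, 0.0912]
ee_rot: [0.499, 0.501, -0.5, 0.5]
ft_force: [-4.2, -0.3, 1.3]
grip_width: 0.302
clock: 59.2
position: [0.5509, 0.045, 0.0917]
ee_rot: [0.5, 0.5, -0.499, 0.501]
ft_force: [1.0, -0.2, -0.6]
grip_width: 0.304
```

```bash
python3 -m handwheel '0 0 0 0 0 0 26;0 0 0 0 0 0 26;0 0 0 0 0 0 26;0 0 0 0 0 0 26;0 0 0 0 0 0 26;0 0 0 0 0 0 26;0 0 0 0 0 0 26;0 0 0 0 0 0 26'; python3 - <<'E'
from h import *
c=shot("wrist","w36");lev(c,26)
cv2.imwrite("pics/w36.png",cv2.resize(c["color"][200:400,220:460],None,fx=3,fy=3))
E
```

```text
clock: 60.0
position: [0.5503, 0.045, 0.0916]
ee_rot: [0.499, 0.501, -0.499, 0.501]
ft_force: [-0.7, 0.5, -0.2]
grip_width: 0.304
2905 near 537.3 x [541.9 557.4] ztop 122.6
top centre x 551.2 a~ -0.26
0 [471.6 108.2] 1 [485.1 117. ] 2 [500.3 122.7] 3 [516.7 125.1] 4 [533.7 125.1] 5 [550.5 122.7] 6 [566.6 117. ] 7 [581.1 108.2]
```

View pics/w36.png

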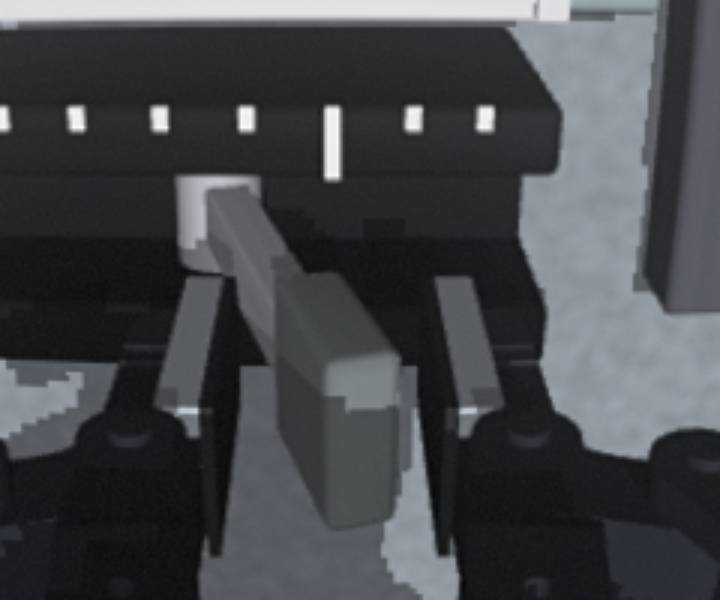

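```bash
python3 -m handwheel '0 0 0 0 0 0 40;0 0 0 0 0 0 45;0 0 0 0 0 0 45';python3 -m handwheel '-15 0 0 0 0 0 45;-25 0 0 0 0 0 45;-35 0 0 0 0 0 45;-40 0 0 0 0 0 45;-20 0 0 0 0 0 45;0 0 0 0 0 0 45;0 0 0 0 0 0 45;0 0 0 0 0 0 45'; python3 - <<'E'
from h import *
c=shot("wrist","w37");lever(c,0.5302,.0455); print(manip.get_obs()["ft_force"],manip.get_obs()["position"])
bay(c,.1212)
for n in ("top","scene"):
    t=shot(n,n+"9"); 
    for y in (.120,.198,.276,.354): bay(t,y)
for n,t in (("top","cleaner"),("scene","cleaner"),("scene","tape"),("scene","carton"),("scene","board_a"),("top","board_a")):
    for r in cams.recognise(n,t)[:4]: print(n,t,round(r["conf"],2),r["box"])
E
```

```text
clock: 60.35
position: [0.5503, 0.045, 0.0916]
ee_rot: [0.499, 0.501, -0.499, 0.501]
ft_force: [0.2, -0.4, -0.1]
grip_width: 0.524
clock: 61.15
position: [0.5498, 0.0449, 0.2259]
ee_rot: [0.499, 0.501, -0.5, 0.501]
ft_force: [-0.4, -1.1, 0.1]
grip_width: 0.529
lever pts 525 [[541.8, 32.9, 100.3], [552.1, 46.5, 121.1], [557.1, 57.6, 122.9]]
0 [471.6 479.3 108.2] 1 [485.1 493.8 117. ] 2 [500.3 509.9 122.7] 3 [516.7 526.7 125.1] 4 [533.7 543.7 125.1] 5 [550.5 560.1 122.7] 6 [566.6 575.3 117. ] 7 [581.1 588.8 108.2] 
[-0.26841661 -1.04404036  0.75654981] [0.54974379 0.04486042 0.22569711]
484 34.5; 492 40.1; 500 40.1; 508 40.0; 516 40.3; 524 40.2; 532 40.1; 540 40.2; 548 40.1; 556 40.2; 564 40.2; 572 40.2; 580 40.2; 588 36.0; 596 30.2; 
484 38.4; 492 40.9; 500 40.0; 508 41.8; 516 41.0; 524 42.0; 532 42.1; 540 40.8; 548 320.8; 556 606.8; 564 612.0; 572 606.3; 580 598.5; 588 588.7; 596 None; 
484 38.9; 492 40.6; 500 40.5; 508 39.5; 516 40.7; 524 39.8; 532 40.3; 540 40.4; 548 41.0; 556 40.0; 564 40.0; 572 40.7; 580 40.6; 588 37.8; 596 35.7; 
484 35.7; 492 40.7; 500 41.5; 508 39.6; 516 41.2;
[... 743 characters left out ...]
.1; 516 40.6; 524 40.4; 532 40.3; 540 41.0; 548 40.3; 556 40.1; 564 40.0; 572 40.2; 580 39.7; 588 36.5; 596 30.9; 
top cleaner 0.48 [333.3, 165.0, 17.5, 22.5]
scene cleaner 0.78 [262.3, 280.9, 27.3, 53.1]
scene cleaner 0.23 [305.5, 215.2, 333.2, 217.8]
scene tape 0.69 [325.8, 184.4, 42.1, 36.6]
scene carton 0.55 [144.1, 278.3, 108.6, 92.0]
scene board_a 0.98 [484.3, 282.4, 47.4, 62.1]
scene board_a 0.94 [361.0, 241.6, 47.9, 52.4]
scene board_a 0.89 [401.0, 253.7, 45.7, 57.7]
scene board_a 0.7 [441.7, 270.2, 48.8, 56.8]
top board_a 0.74 [155.2, 242.6, 26.0, 46.8]
top board_a 0.73 [227.3, 234.4, 26.3, 54.0]
top board_a 0.69 [263.6, 250.8, 11.7, 39.6]
top board_a 0.69 [190.0, 243.6, 28.4, 46.9]
```

View pics/w37.png

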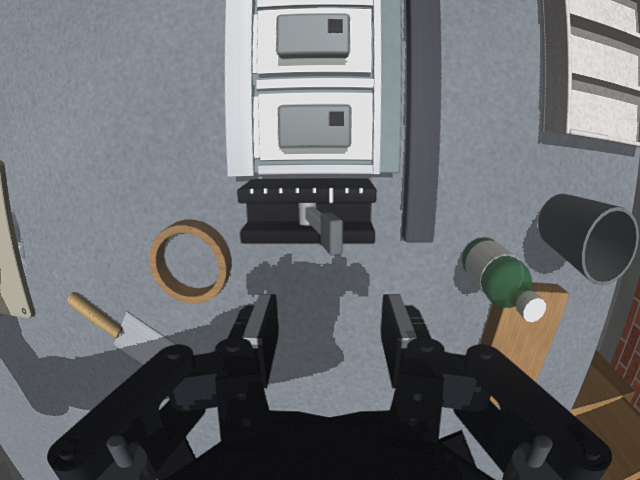

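View pics/scene9.png

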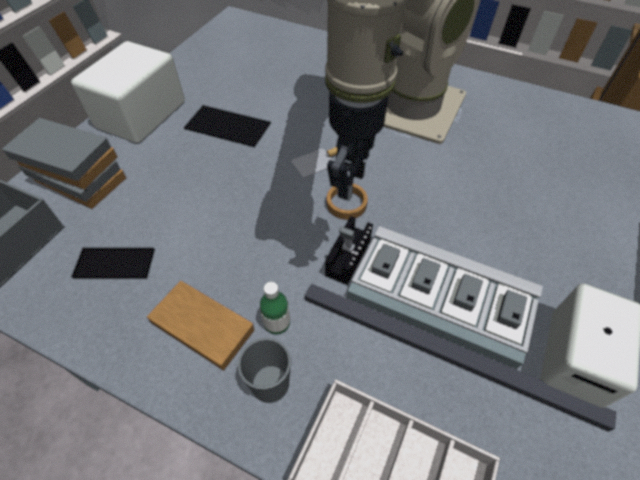

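```bash
python3 - <<'E'
from workcell import hand_in
print(hand_in())
E
```

```text
the job is handed in; nothing more can be done
None
```

The job is handed in, after about 61 s of the 210 s; `hand_in` gives no verdict, so success rests on my own checks.

**What I did**
- The lever started in notch 2. I pushed it back to notch 0.
- All four boards were on the counter. I loaded one per bay: tongue in under the lip with the far end tilted up 8°, pushed to light contact with the back wall, then lowered flat.
- I then pushed the lever forward one notch at a time, resting about a second in each, and stopped at notch 5. The fingers stood on both sides of the lever so it could not overshoot.

**What the last checks showed**
- **Boards:** by wrist-camera depth, all four plates are flat at about 40 mm with the ridge showing beyond their far ends. The scene and top views agree within about 2 mm, except near the +x end of the lever-end bay, which the arm hid from the top camera. I did not measure each board's final x and y; those rest on the fit between back wall and ridge and on the pictures.
- **Lever:** it stands in notch 5. Its top is at 122.9 mm against 122.7 mm expected, in line with the long mark.
- **Bystanders:** in the scene camera the cleaner bottle, tape roll and carton show in the same boxes as at the start.
- **Robot:** clear of everything, with no contact force.

**What disagreed:** the top camera read x about 3 mm higher than the wrist camera. I settled the groove's position by touching the back wall, which fell between the two readings. No board was knocked aside and I saw no loss of grip.

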